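Build a gingerbread star tree on the cake board

TASK

Build the gingerbread tree: stack the four whole stars flat and centred on the round cake board, the largest at the bottom and each next smaller one on top, every star turned so that its points lie over the notches of the star below. Set them down without dropping them, and leave the broken star and the heart where they lie on the baking sheet.

Things in the scene. Friction and masses are not known exactly. Their poses are not given: they have to be found in the camera images.
- star96: Largest whole gingerbread star, flat on the sheet: brown, six points, 96 mm point to point, 48 mm between opposite notches, 14 mm thick, about 42 g, white icing dots on its points. Origin: centre of underside; z up; x to a point (points every 60 degrees, notches midway). Grip across two opposite notches: flat 22 mm fingers stop about 64 mm apart.
- star80: Second whole gingerbread star, flat on the sheet: brown, six points, 80 mm point to point, 40 mm between opposite notches, 14 mm thick, about 30 g, white icing dots on its points. Origin: centre of underside; z up; x to a point (points every 60 degrees, notches midway). Grip across two opposite notches: flat 22 mm fingers stop about 56 mm apart.
- star64: Third whole gingerbread star, flat on the sheet: brown, six points, 64 mm point to point, 32 mm between opposite notches, 14 mm thick, about 19 g, white icing dots on its points. Origin: centre of underside; z up; x to a point (points every 60 degrees, notches midway). Grip across two opposite notches: flat 22 mm fingers stop about 48 mm apart.
- star48: Smallest whole gingerbread star, flat on the sheet: brown, six points, 48 mm point to point, 24 mm between opposite notches, 14 mm thick, about 12 g, white icing dots on its points. Origin: centre of underside; z up; x to a point (points every 60 degrees, notches midway). Grip across two opposite notches: flat 22 mm fingers stop about 40 mm apart.
- broken_star: A broken gingerbread star, of the second star's size (80 mm) but with two neighbouring points snapped off, four points left; 14 mm thick, flat on the baking sheet; not to be used. Origin: underside, at the centre of the former whole star; x towards one of the points that are left.
- heart: Gingerbread heart, 58 mm wide, 52 mm long, 14 mm thick, flat on the baking sheet; not part of the tree. Origin: underside, near its middle.
- cake_board: Round white cake board with silver edge, 150 mm in diameter, 12 mm thick, standing fast on the bench to the left or right of the baking sheet (a steel mixing bowl, 142 mm wide, 60 mm high, is on the other side). Origin: centre of its underside, on the bench; the top is 12 mm above it.
- sheet: Flat aluminium baking sheet, 300 mm along its x by 400 mm along its y, fixed on the bench; stars, broken star and heart lie on it. Origin: centre of its underside, on the bench; its upper face is 3 mm above the origin, with a lip along the edges that rises to 10 mm above the bench.
Not all that is in view belongs to the job. What is shaped like the star96 but green is not meant. Leave any blue look-alike of the cake_board alone.

How it is judged (in metres and radians):
On the way, in this order (a step that is already met when the one before it is completed fails the run):
1. largest star on the cake board, let go (horizontal distance between star96 and cake_board below 0.012 m and z of star96 in the frame of cake_board between 0.009 and 0.015 m and angle between star96's own z axis and vertical below 0.1 rad and contact force between star96 and the fingers below 0.05 N), for 0.2 s.
2. second star on the largest, its points over the notches below, let go (horizontal distance between star80 and star96 below 0.01 m and z of star80 in the frame of star96 between 0.011 and 0.017 m and angle between star80's own z axis and vertical below 0.1 rad and (angle between the x axis of star80 and the x axis of star96, either way round between 0.3036 and 0.7436 rad or angle between the x axis of star80 and the x axis of star96, either way round above 1.3508 rad) and contact force between star80 and the fingers below 0.05 N), for 0.2 s.
3. third star on the second, its points over the notches below, let go (horizontal distance between star64 and star80 below 0.01 m and z of star64 in the frame of star80 between 0.011 and 0.017 m and angle between star64's own z axis and vertical below 0.1 rad and (angle between the x axis of star64 and the x axis of star80, either way round between 0.3036 and 0.7436 rad or angle between the x axis of star64 and the x axis of star80, either way round above 1.3508 rad) and contact force between star64 and the fingers below 0.05 N), for 0.2 s.
4. smallest star on top, its points over the notches below, let go (horizontal distance between star48 and star64 below 0.01 m and z of star48 in the frame of star64 between 0.011 and 0.017 m and angle between star48's own z axis and vertical below 0.1 rad and (angle between the x axis of star48 and the x axis of star64, either way round between 0.3036 and 0.7436 rad or angle between the x axis of star48 and the x axis of star64, either way round above 1.3508 rad) and contact force between star48 and the fingers below 0.05 N), for 0.2 s.
At the end, for the whole second after the job is handed in: Stars flat on the cake board in order of size, largest lowest: the first within 12 mm of the board's centre, each other within 10 mm of the star below, points midway between its points within 0.22 rad; all at rest; broken star and heart within 25 mm of where they lay (horizontal distance between star96 and cake_board below 0.012 m and z of star96 in the frame of cake_board between 0.009 and 0.015 m and angle between each of star96, star80, star64, star48's own z axis and vertical below 0.1 rad and horizontal distance between star80 and star96 below 0.01 m and z of star80 in the frame of star96 between 0.011 and 0.017 m and (angle between the x axis of star80 and the x axis of star96, either way round between 0.3036 and 0.7436 rad or angle between the x axis of star80 and the x axis of star96, either way round above 1.3508 rad) and horizontal distance between star64 and star80 below 0.01 m and z of star64 in the frame of star80 between 0.011 and 0.017 m and (angle between the x axis of star64 and the x axis of star80, either way round between 0.3036 and 0.7436 rad or angle between the x axis of star64 and the x axis of star80, either way round above 1.3508 rad) and horizontal distance between star48 and star64 below 0.01 m and z of star48 in the frame of star64 between 0.011 and 0.017 m and (angle between the x axis of star48 and the x axis of star64, either way round between 0.3036 and 0.7436 rad or angle between the x axis of star48 and the x axis of star64, either way round above 1.3508 rad) and linear speed of each of star96, star80, star64, star48 below 0.02 m/s and distance of each of broken_star, heart from where it was at the start of the episode below 0.025 m); the robot touches nothing.
It fails at once if the 96 mm star is dropped (falls free for more than about 25 mm: out of the fingers and faster than 0.7 m/s) (contact force between star96 and the fingers below 0.01 N and linear speed of star96 above 0.7 m/s).
It fails at once if the 80 mm star is dropped (falls free for more than about 25 mm: out of the fingers and faster than 0.7 m/s) (contact force between star80 and the fingers below 0.01 N and linear speed of star80 above 0.7 m/s).
It fails at once if the 64 mm star is dropped (falls free for more than about 25 mm: out of the fingers and faster than 0.7 m/s) (contact force between star64 and the fingers below 0.01 N and linear speed of star64 above 0.7 m/s).
It fails at once if the 48 mm star is dropped (falls free for more than about 25 mm: out of the fingers and faster than 0.7 m/s) (contact force between star48 and the fingers below 0.01 N and linear speed of star48 above 0.7 m/s).
It also fails if it takes over 120 s, if anything falls off the work surface, if the arm or the gripper's body presses on something with over 40 N, if the wrist force passes 120 N, or if a joint passes its speed limit or range.

ROBOT

A 6-joint arm with a two-finger parallel gripper is mounted at the origin on the work surface. World frame = base frame: x ahead of the robot, y to its left, z up, the work surface at z = 0. Lengths are in mm, angles in rad, forces in N, time in s.
With the tool pointing down it reaches from about 275 to 750 mm from the base axis. Payload 10.2 kg.
Tool frame: the origin (TCP) lies at the very end of the fingers, on their centre line; the grasp point (between the pads) lies 19 mm behind it (ctrl.pinch_z is the distance from the TCP to the grasp point, in mm); y points along the fingers, z is the direction in which the jaws open and shut, and the axes are right-handed (so a half turn about y gives the same grasp; the last joint's range is limited). The gripper opens to 85 mm and grips with 20 to 120 N. Pads are 22 mm wide; open, the fingers measure 114 mm over their backs; the gripper's body (76 mm by 85 mm) begins 54 mm behind the grasp point. The pads swing forward as they close: fully open they stand 13 mm farther back than shut.
Start: joints at [-1.416, 0.313, 1.498, -0, 1.331, -0.223], TCP at [193.648, -487.987, 231.294] pointing down, gripper open.
Joint ranges: [-2.94, 2.94], [-0.97, 2.17], [0.19, 2.56], [-1.23, 4.37], [0.02, 3.11], [-2.88, 2.88]. Speed limits (rad/s): [2.39, 2.39, 3.01, 3.14, 3.14, 3.14].

INTERFACE

Orientations are given as a unit quaternion [w, x, y, z].
In Python, from rig import sense, eyes, ctrl gives the robot as it stands. The module is installed in compiled form; this text tells all that it offers.
- The arm moves only by the shell command python3 -m handwheel 'ROWS' [FORCE]. ROWS is JSON, a list of rows, each an object of numbers: "grip": the finger opening in mm, from 0 to 85.4; "tx", "ty", "tz": the shift along the tool's x, y, z in mm; "wx", "wy", "wz": the turn, a rotation vector about the tool's x, y, z in rad. In form: [{"grip": .., "tx": .., "ty": .., "tz": .., "wx": .., "wy": .., "wz": ..}, ...]. A call has 1 to 10 rows; each row shifts and turns the commanded pose from where the row before left it, along the tool's axes as they then stand; what a row does not reach is not made up. A row lasts 1/12 s, in which the tool goes at most 41.7 mm and 7.16 degrees, less where a joint would pass 70% of its speed; a pose out of reach is approached as far as the arm can. A call is refused whole if a number of a shift passes 41.7 or a number of a turn 0.125, either way. A call with a gripper value outside its range is refused whole. The fingers move at their own pace and stop on an object; FORCE is the grip in N (left out, the last holds). Time passes only in rows, so rows that do not move let the fingers close. It gives the time, the measured TCP pose, the force and the opening at its end, in the units of the state.
- sense(): the state, without advancing time (a new reading comes with each control period).
- eyes.capture(name): name is "side" or "top" or "wrist"; returns a dict with "pixels" (400x640x3 uint8, red, green, blue), "mtx" (3x3 intrinsics, pixels), "R" (3x3) and "t" (3): a world point X has camera coordinates R X + t. Camera axes: x right, y down, z forward; pixel columns grow to the right and rows downward; lengths in mm; the calibration is good to about 2 mm. A picture is of the moment at which its call begins. There is no depth.
- ctrl.finish_job(): hands the job in, once; it reports no verdict.
The state is a dict: "time_s": time; "joints": joint angles; "dq": joint speeds; "tau": joint torques, N m; "eef_pos": TCP position; "ee_rot": TCP orientation; "force": force on the tool from outside, world axes, zero at the start; "wrist_torque": the same for the moment, N m; "grip_width": opening from 0.0 (shut) to 1.0 (fully open).
Only numpy, scipy, OpenCV 4.12 (cv2) and the standard library are available. Lean on these libraries where they do the work, as an engineer would, in place of code of your own. Each camera call takes 0.05 s, during which the arm holds its last target.

## Working session

There is one attempt and no reset: what is moved stays moved. The work goes in short steps, Python scripts to look and compute and a shell command to move; the robot and the scene stay as the last step left them, time stands still between calls to the robot, and variables do not carry over. Pictures are saved under pics/ and viewed, and the job is handed in when it is done.

```bash
mkdir -p pics; python3 - <<'E'
from rig import sense, eyes, ctrl
import cv2
s=sense()
for k,v in s.items(): print(k,v)
print(ctrl.pinch_z)
for n in ["top","side","wrist"]:
    c=eyes.capture(n); cv2.imwrite(f"pics/{n}0.png",c["pixels"][:,:,::-1]); print(n,c["mtx"],c["R"],c["t"])
E
```

```text
time_s 0.0
joints [-1.41641509e+00  3.13458234e-01  1.49841422e+00 -1.67086520e-05
  1.33098884e+00 -2.23400562e-01]
dq [-0.00166548 -0.0004123   0.00080872 -0.00076549  0.00016897  0.00076926]
tau [ 9.24233827e-04 -4.12265396e+01 -2.59744585e+01 -1.22190795e-04
  4.14663096e-03 -9.41474354e-06]
eef_pos [ 193.59692877 -487.73635827  230.73946621]
ee_rot [ 0.13278428 -0.1327648   0.6949776  -0.69408067]
force [ 0.33896288  0.31723762 -0.49773429]
wrist_torque [ 0.01470522  0.01538905 -0.00190647]
grip_width 1.0056326052021887
18.700000000000003
top [[462.9098842    0.         320.94257784]
 [  0.         462.9098842  196.45841151]
 [  0.           0.           1.        ]] [[-0.0123868  -0.99983459 -0.01331756]
 [-0.98602206  0.01442661 -0.16598906]
 [ 0.16615373  0.01107533 -0.98603766]] [ 22.2740529  490.62672463 883.43420493]
side [[416.22011003   0.         319.7175569 ]
 [  0.         416.22011003 203.43031649]
 [  0.           0.           1.        ]] [[-0.96513636 -0.26140285  0.01342997]
 [-0.16964766  0.58564119 -0.79261849]
 [ 0.19932759 -0.76726328 -0.60956999]] [462.97715262 117.73686883 798.27712955]
wrist [[290.18268908   0.         321.65382672]
 [  0.         290.18268908 197.54234933]
 [  0.           0.           1.        ]] [[ 0.36809313 -0.92978817 -0.00118759]
 [-0.89282721 -0.35381666  0.2786994 ]
 [-0.25955159 -0.10152702 -0.96037765]] [-523.78691003  -35.92286138  379.83648782]
```

View pics/top0.png

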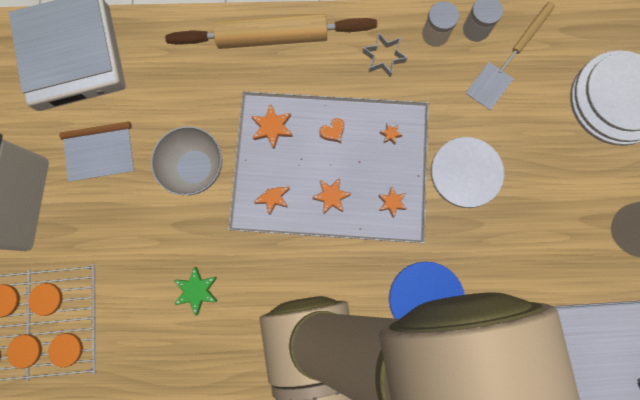

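View pics/side0.png

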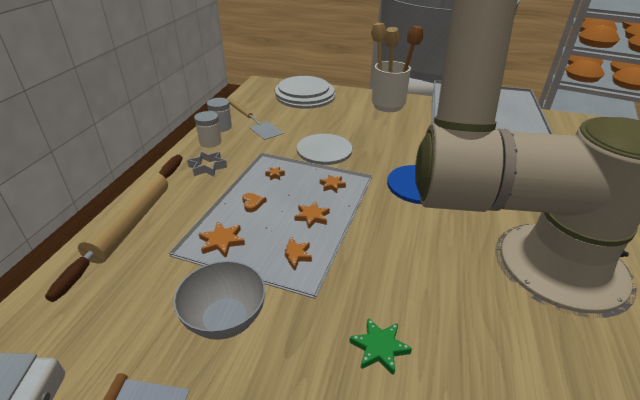

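View pics/wrist0.png

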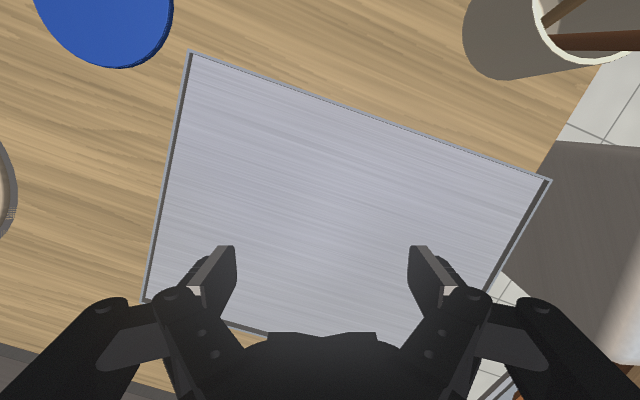

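Top view: candidate stars are orange at (272,126), (332,195), (392,202), (391,133). The four-pointed broken star is at (272,198), the heart at (333,130), and the green star (not meant) at (195,290). The white board is at (468,172), between the sheet and the plate stack at (620,97). The blue disc (427,297) is not meant.

```bash
cat > h.py <<'E'
import numpy as np, cv2
from rig import sense, eyes, ctrl
from scipy.optimize import minimize
from scipy.spatial.transform import Rotation as Rot
def proj(c,X):
    X=np.atleast_2d(X); p=(c["R"]@X.T).T+c["t"]; p=p/p[:,2:]; return (p@c["mtx"].T)[:,:2]
def back(c,uv,z):
    uv=np.atleast_2d(uv).astype(float); d=np.c_[uv,np.ones(len(uv))]@np.linalg.inv(c["mtx"]).T
    d=d@c["R"]; o=-c["R"].T@c["t"]; s=(z-o[2])/d[:,2]; return o+d*s[:,None]
def star(D,ang,x,y,z):
    a=ang+np.arange(12)*np.pi/6; r=np.where(np.arange(12)%2==0,D/2,D/4)
    # notch 'between opposite notches' = D/2 -> radius D/4
    return np.c_[x+r*np.cos(a),y+r*np.sin(a),np.full(12,z)]
def sil(c,P0,P1,S,off):
    m=np.zeros((off[3]*S,off[2]*S),np.uint8)
    a=((proj(c,P0)-off[:2]+.5)*S*16-8).astype(np.int32); b=((proj(c,P1)-off[:2]+.5)*S*16-8).astype(np.int32)
    n=len(a)
    for q in [a,b]: cv2.fillPoly(m,[q],1,shift=4)
    for i in range(n):
        j=(i+1)%n; cv2.fillPoly(m,[np.array([a[i],a[j],b[j],b[i]])],1,shift=4)
    return m
def orange(c):
    h=cv2.cvtColor(c["pixels"],cv2.COLOR_RGB2HSV); 
    m=((h[...,0]<22)&(h[...,1]>150)&(h[...,2]>60)).astype(np.uint8)
    return cv2.morphologyEx(m,cv2.MORPH_CLOSE,np.ones((3,3),np.uint8))
def fit(c,mask,D,x0,z0,S=4):
    u=proj(c,[[x0[0],x0[1],z0+7]])[0]; R=int(0.75*np.ptp(proj(c,star(D,x0[2],x0[0],x0[1],z0)),axis=0).max())
    off=[max(0,int(u[0])-R),max(0,int(u[1])-R),2*R,2*R]
    sub=mask[off[1]:off[1]+2*R,off[0]:off[0]+2*R].astype(np.float32); off[2],off[3]=sub.shape[1],sub.shape[0]
    def cost(p):
        m=sil(c,star(D,p[2],p[0],p[1],z0),star(D,p[2],p[0],p[1],z0+14),S,off)
        return np.abs(cv2.resize(m.astype(np.float32),(off[2],off[3]),interpolation=cv2.INTER_AREA)-sub).sum()/sub.sum()
    best=None
    for a in np.arange(0,np.pi/3,np.pi/18):
        p0=np.array([x0[0],x0[1],a])
        r=minimize(cost,p0,method="Nelder-Mead",options=dict(initial_simplex=p0+np.array([[0,0,0],[4,0,0],[0,4,0],[0,0,.15]]),xatol=.02,fatol=1e-4))
        if best is None or r.fun<best.fun: best=r
    return best.x[0],best.x[1],np.degrees(best.x[2])%60,best.fun
E
python3 - <<'E'
from h import *
px=dict(star96=(272,126),star80=(332,195),star64=(392,202),star48=(391,133))
t=eyes.capture("top"); s=eyes.capture("side")
for c,n in((t,"top"),(s,"side")):
  m=orange(c)
  nn,l,st,ce=cv2.connectedComponentsWithStats(m)
  for i in range(1,nn):
    if st[i,4]>150 and c is t: print(st[i],ce[i],back(t,ce[i],10)[0].round(1))
  for k,u in px.items():
    X=back(t,u,10)[0]; D=int(k[4:])
    print(n,k,np.round(fit(c,m,D,[X[0],X[1],0],3),3))
# white boards
g=t["pixels"].astype(int); w=((g.min(2)>185)).astype(np.uint8)
nn,l,st,ce=cv2.connectedComponentsWithStats(w)
for i in range(1,nn):
    if st[i,4]>1500: print("white",st[i],ce[i],back(t,ce[i],12)[0].round(1))
big=cv2.resize(t["pixels"][85:250,225:515],None,fx=2.7,fy=2.7,interpolation=cv2.INTER_CUBIC); cv2.imwrite("pics/crop0.png",big[:,:,::-1])
E
```

```text
[254 109  37  38 665] [271.59097744 125.7443609 ] [649.9 118.9  10. ]
[320 119  23  20 265] [332.61509434 129.32075472] [639.9 -10.5  10. ]
[ 61 122  69  16 225] [ 92.19111111 130.67111111] [645.4 501.7  10. ]
[317 183  29  26 427] [331.07494145 195.42154567] [498.  -5.  10.]
[255 188  31  22 336] [271.98511905 197.08333333] [496.3 117.3  10. ]
[382 192  21  21 240] [392.55       201.40833333] [ 483.6 -131.2   10. ]
[ 29 283  33  33 851] [ 44.69447709 298.95769683] [295.7 573.   10. ]
[  0 285  20  32 502] [  7.81075697 299.71115538] [295.  647.5  10. ]
[ 48 333  34  34 894] [ 64.72371365 349.58501119] [197.5 524.7  10. ]
[  7 334  35  35 900] [ 23.58888889 350.81666667] [196.1 606.2  10. ]
top star96 [6.50614e+02 1.19354e+02 3.56200e+00 3.01000e-01]
top star80 [ 4.98346e+02 -4.42000e+00  3.33760e+01  4.42000e-01]
top star64 [ 482.57  -130.169   57.55     0.743]
top star48 [ 629.945 -131.018    7.367    1.297]
side star96 [6.51210e+02 1.19423e+02 4.68000e+00 2.02000e-01]
side star80 [ 4.98459e+02 -6.28300e+00  3.57050e+01  2.89000e-01]
side star64 [ 4.85403e+02 -1.32412e+02  2.58700e+00  3.23000e-01]
side star48 [ 6.31291e+02 -1.35021e+02  2.04170e+01  3.96000e-01]
white [ 578   51   62   89 4127] [613.53210565  92.48122123] [ 710.6 -608.1   12. ]
white [ 433  138   70   69 3810] [467.71364829 171.68923885] [ 543.4 -288.6   12. ]
```

View pics/crop0.png

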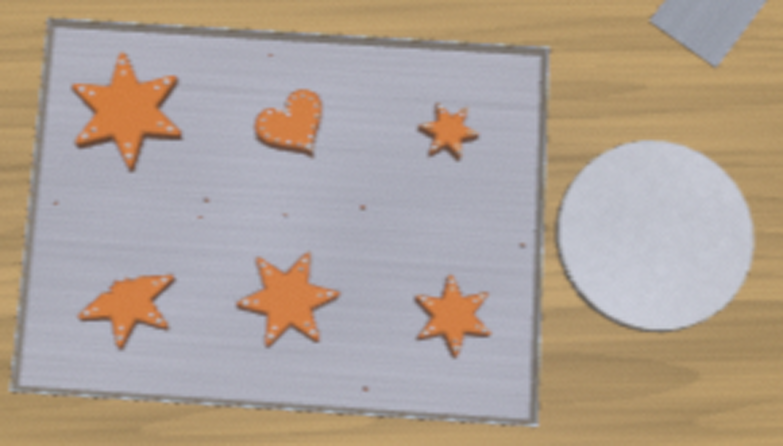

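The crop shows whole six-pointed stars at (127,112), (289,299), (452,315) and (448,132). The broken one (125,310) has four points, and the heart is at (290,123). I'll improve the mask next.

```bash
cat >> h.py <<'E'
def omask(c):
    g=c["pixels"].astype(float); d=g[...,0]-g[...,2]
    a=np.clip(d/90,0,1).astype(np.float32)
    return cv2.morphologyEx(a,cv2.MORPH_CLOSE,np.ones((3,3),np.uint8))
E
python3 - <<'E'
from h import *
P=dict(star96=(650.5,119.3),star80=(498.4,-5),star64=(483.5,-131),star48=(630,-132))
t=eyes.capture("top"); s=eyes.capture("side")
print(t["pixels"][126,272],t["pixels"][126,265:285,0]-0,t["pixels"][150,300])
for c,n in((t,"top"),(s,"side")):
  m=omask(c)
  for k,u in P.items():
    print(n,k,np.round(fit(c,m,int(k[4:]),[*u,0],3),3))
# board in side
for c in (t,s):
  g=c["pixels"].astype(int); w=((g.min(2)>170)).astype(np.uint8)
  u=proj(c,[[543,-288,12]])[0]; print(u)
  nn,l,st,ce=cv2.connectedComponentsWithStats(w)
  i=l[int(u[1]),int(u[0])]
  cs,_=cv2.findContours((l==i).astype(np.uint8),0,1)
  q=max(cs,key=len)[:,0]; X=back(c,q,12)[:,:2].astype(np.float32)
  print(cv2.minEnclosingCircle(X),X.mean(0),cv2.fitEllipse(X),st[i])
E
```

```text
[207 124  64] [208 208 208 208 208 207 209 207 208 207 209 208 207 208 208 208 206 207
 200 184] [173 175 187]
top star96 [6.49967e+02 1.18952e+02 4.16100e+00 1.76000e-01]
top star80 [ 4.97923e+02 -5.10500e+00  3.50740e+01  5.60000e-02]
top star64 [ 4.83202e+02 -1.30509e+02  1.54300e+00  1.03000e-01]
top star48 [ 6.29142e+02 -1.33371e+02  1.99500e+01  2.61000e-01]
side star96 [6.51058e+02 1.19477e+02 4.73900e+00 3.70000e-01]
side star80 [ 4.99352e+02 -5.12100e+00  3.56460e+01  2.42000e-01]
side star64 [ 4.84771e+02 -1.31017e+02  1.09200e+00  4.64000e-01]
side star48 [ 6.30325e+02 -1.34154e+02  2.05940e+01  3.62000e-01]
[467.42123092 171.86507758]
((544.5399780273438, -288.38848876953125), 73.79581451416016) [ 543.8346 -288.6475] ((544.4240112304688, -288.578857421875), (145.19874572753906, 145.92605590820312), 84.69852447509766) [ 433  137   71   70 3905]
[325.05079601 146.74452763]
((763.3369750976562, -1521.462890625), 2021.384033203125) [ 625.42633 -601.8514 ] ((665.5215454101562, -964.845703125), (2651.39697265625, 4006.380126953125), 111.35653686523438) [     0      0    640    400 256000]
```

```bash
cat >> h.py <<'E'
def pose():
    s=sense(); q=s["ee_rot"]; return np.array(s["eef_pos"]),Rot.from_quat([q[1],q[2],q[3],q[0]]).as_matrix(),s
def wrap(a,m=180): return (a+m/2)%m-m/2
def plan(tgt,jaw=None):
    p,M,s=pose(); d=M.T@(np.array(tgt)-p)
    print("pos",p.round(1),"tilt",np.degrees(np.arccos(-M[2,1])).round(2),"jaw",np.degrees(np.arctan2(M[1,2],M[0,2])).round(1),"xax",M[:,0].round(2),"grip",round(s["grip_width"],3),"j6",round(s["joints"][5],2),"F",np.round(s["force"],1),"t",round(s["time_s"],2))
    print("tool shift now",d.round(1))
    if jaw is not None:
        w=wrap(jaw-np.degrees(np.arctan2(M[1,2],M[0,2])))  # world-z yaw ; tool y is down
        wy=-np.radians(w); M2=M@Rot.from_euler('y',wy).as_matrix()
        # aligned vertical
        print("wy total",wy.round(4),"alt",(wy-np.sign(wy)*np.pi).round(4),"shift after turn",(M2.T@(np.array(tgt)-p)).round(1))
E
python3 - <<'E'
from h import *
plan([650.3,119.2,120],34.4)
plan([650.3,119.2,120],154.4)
plan([650.3,119.2,120],94.4)
p,M,s=pose(); c=eyes.capture("wrist")
print(M.round(3))
for w in (42.7,):
  for y in (0,-6,-13,-19,-26):
    print(y,proj(c,[p+M@[x,y,sg*w] for x in(-11,11) for sg in(-1,1)]).round(0).tolist())
E
```

```text
pos [ 193.6 -487.9  231.2] tilt 0.02 jaw -68.4 xax [-0.93 -0.37 -0.  ] grip 0.999 j6 -0.22 F [-1.1  0.2 -0.1] t 0.35
tool shift now [-648.4  111.3 -395.8]
wy total 1.3482 alt -1.7934 shift after turn [ 242.9  111.3 -719.8]
pos [ 193.6 -487.9  231.2] tilt 0.02 jaw -68.4 xax [-0.93 -0.37 -0.  ] grip 0.999 j6 -0.22 F [-1.1  0.2 -0.1] t 0.35
tool shift now [-648.4  111.3 -395.8]
wy total -0.7462 alt 2.3954 shift after turn [-744.8  111.3  149.5]
pos [ 193.6 -487.9  231.2] tilt 0.02 jaw -68.4 xax [-0.93 -0.37 -0.  ] grip 0.999 j6 -0.22 F [-1.1  0.2 -0.1] t 0.35
tool shift now [-648.4  111.3 -395.8]
wy total 0.301 alt -2.8406 shift after turn [-501.9  111.3 -570.3]
[[-0.929 -0.     0.369]
 [-0.369  0.    -0.929]
 [-0.    -1.    -0.   ]]
0 [[243.0, 231.0], [403.0, 230.0], [246.0, 268.0], [400.0, 267.0]]
-6 [[240.0, 235.0], [406.0, 235.0], [243.0, 273.0], [403.0, 273.0]]
-13 [[236.0, 241.0], [410.0, 241.0], [239.0, 281.0], [407.0, 280.0]]
-19 [[232.0, 246.0], [414.0, 246.0], [236.0, 287.0], [410.0, 287.0]]
-26 [[227.0, 253.0], [419.0, 253.0], [232.0, 296.0], [415.0, 296.0]]
```

The open fingertips appear at y≈245 px. That matches tips 13 mm behind the TCP, so I'll allow for the swing. First turn the jaws to star96's −25.6° notch axis, then travel.

```bash
python3 -m handwheel '[{"wy":-0.1066},{"wy":-0.1066},{"wy":-0.1066},{"wy":-0.1066},{"wy":-0.1066},{"wy":-0.1066},{"wy":-0.1066}]' 30
python3 -m handwheel '[{"tx":-33.5,"tz":6.7},{"tx":-33.5,"tz":6.7},{"tx":-33.5,"tz":6.7},{"tx":-33.5,"tz":6.7},{"tx":-33.5,"tz":6.7},{"tx":-33.5,"tz":6.7},{"tx":-33.5,"tz":6.7},{"tx":-33.5,"tz":6.7},{"tx":-33.5,"tz":6.7},{"tx":-33.5,"tz":6.7}]'
python3 -m handwheel '[{"tx":-33.5,"tz":6.7},{"tx":-33.5,"tz":6.7},{"tx":-33.5,"tz":6.7},{"tx":-33.5,"tz":6.7},{"tx":-33.5,"tz":6.7},{"tx":-33.5,"tz":6.7},{"tx":-33.5,"tz":6.7},{"tx":-33.5,"tz":6.7},{"tx":-33.5,"tz":6.7},{"ty":1}]'
python3 - <<'E'
from h import *
plan([650.3,119.2,120],-25.6)
E
```

```text
pos [ 193.6 -487.9  231.2] tilt 0.01 jaw -68.4 xax [-0.93 -0.37 -0.  ] grip 0.999 j6 -0.22 F [ 0.  -0.3 -0. ] t 0.4
tool shift now [-648.4  111.3 -395.9]
wy total -0.7462 alt 2.3954 shift after turn [-744.8  111.3  149.5]invalid input
invalid input
invalid input
```

```bash
python3 -m handwheel '[{"grip":85,"tx":0,"ty":0,"tz":0,"wx":0,"wy":-0.1066,"wz":0}]' 30; python3 -m handwheel '[{"grip":85,"tx":0,"ty":0,"tz":0,"wx":0,"wy":-0.1066,"wz":0}]'
```

```text
time_s: 0.48
eef_pos: [193.7, -487.9, 231.2]
ee_rot: [0.169, -0.169, 0.687, -0.686]
force: [0.6, -0.0, 0.1]
grip_width: 0.997
time_s: 0.57
eef_pos: [193.6, -488.0, 231.3]
ee_rot: [0.208, -0.208, 0.676, -0.676]
force: [0.4, 1.3, 0.2]
grip_width: 0.997
```

```bash
python3 -m handwheel '[{"grip":85,"tx":0,"ty":0,"tz":0,"wx":0,"wy":-0.1066,"wz":0},{"grip":85,"tx":0,"ty":0,"tz":0,"wx":0,"wy":-0.1066,"wz":0},{"grip":85,"tx":0,"ty":0,"tz":0,"wx":0,"wy":-0.1066,"wz":0},{"grip":85,"tx":0,"ty":0,"tz":0,"wx":0,"wy":-0.1066,"wz":0},{"grip":85,"tx":0,"ty":0,"tz":0,"wx":0,"wy":-0.1066,"wz":0},{"grip":85,"tx":0,"ty":0,"tz":0,"wx":0,"wy":0,"wz":0}]'
python3 -m handwheel '[{"grip":85,"tx":-35,"ty":0,"tz":7,"wx":0,"wy":0,"wz":0},{"grip":85,"tx":-35,"ty":0,"tz":7,"wx":0,"wy":0,"wz":0},{"grip":85,"tx":-35,"ty":0,"tz":7,"wx":0,"wy":0,"wz":0},{"grip":85,"tx":-35,"ty":0,"tz":7,"wx":0,"wy":0,"wz":0},{"grip":85,"tx":-35,"ty":0,"tz":7,"wx":0,"wy":0,"wz":0},{"grip":85,"tx":-35,"ty":0,"tz":7,"wx":0,"wy":0,"wz":0},{"grip":85,"tx":-35,"ty":0,"tz":7,"wx":0,"wy":0,"wz":0},{"grip":85,"tx":-35,"ty":0,"tz":7,"wx":0,"wy":0,"wz":0},{"grip":85,"tx":-35,"ty":0,"tz":7,"wx":0,"wy":0,"wz":0},{"grip":85,"tx":-35,"ty":0,"tz":7,"wx":0,"wy":0,"wz":0}]'
python3 -m handwheel '[{"grip":85,"tx":-35,"ty":0,"tz":7,"wx":0,"wy":0,"wz":0},{"grip":85,"tx":-35,"ty":0,"tz":7,"wx":0,"wy":0,"wz":0},{"grip":85,"tx":-35,"ty":0,"tz":7,"wx":0,"wy":0,"wz":0},{"grip":85,"tx":-35,"ty":0,"tz":7,"wx":0,"wy":0,"wz":0},{"grip":85,"tx":-35,"ty":0,"tz":7,"wx":0,"wy":0,"wz":0},{"grip":85,"tx":-35,"ty":0,"tz":7,"wx":0,"wy":0,"wz":0},{"grip":85,"tx":-35,"ty":0,"tz":7,"wx":0,"wy":0,"wz":0},{"grip":85,"tx":-35,"ty":0,"tz":7,"wx":0,"wy":0,"wz":0}]'
python3 - <<'E'
from h import *
plan([650.3,119.2,120],-25.6)
E
```

```text
time_s: 1.07
eef_pos: [193.7, -488.0, 231.3]
ee_rot: [0.378, -0.378, 0.598, -0.598]
force: [0.3, -0.6, 0.1]
grip_width: 0.998
time_s: 1.9
eef_pos: [408.8, -201.0, 231.5]
ee_rot: [-0.376, 0.376, -0.599, 0.599]
force: [0.6, -0.4, -0.6]
grip_width: 0.999
time_s: 2.57
eef_pos: [580.3, 27.5, 231.3]
ee_rot: [-0.376, 0.376, -0.599, 0.599]
force: [0.2, -0.2, -0.4]
grip_width: 0.992
pos [580.3  27.5 231.3] tilt 0.0 jaw -25.8 xax [-0.44 -0.9   0.  ] grip 0.992 j6 0.3 F [ 0.2 -0.2 -0.4] t 2.57
tool shift now [-113.1  111.3   23.1]
wy total -0.0036 alt 3.138 shift after turn [-113.   111.3   23.5]
```

```bash
python3 -m handwheel '[{"grip":85,"tx":-28.2,"ty":22,"tz":5.8,"wx":0,"wy":0,"wz":0},{"grip":85,"tx":-28.2,"ty":22,"tz":5.8,"wx":0,"wy":0,"wz":0},{"grip":85,"tx":-28.2,"ty":22,"tz":5.8,"wx":0,"wy":0,"wz":0},{"grip":85,"tx":-28.2,"ty":22,"tz":5.8,"wx":0,"wy":0,"wz":0},{"grip":85,"tx":0,"ty":0,"tz":0,"wx":0,"wy":0,"wz":0},{"grip":85,"tx":0,"ty":0,"tz":0,"wx":0,"wy":0,"wz":0}]'
cat > look.py <<'E'
import sys
from h import *
D=int(sys.argv[1]); x,y=float(sys.argv[2]),float(sys.argv[3]); z=float(sys.argv[4]); n=sys.argv[5]; cam=sys.argv[6] if len(sys.argv)>6 else "wrist"
c=eyes.capture(cam); m=omask(c)
r=fit(c,m,D,[x,y,0],z); print(np.round(r,3))
im=np.ascontiguousarray(c["pixels"][:,:,::-1])
cv2.polylines(im,[proj(c,star(D,np.radians(r[2]),r[0],r[1],z+14)).round().astype(np.int32)],True,(255,0,0),1)
cv2.imwrite(f"pics/{n}.png",im)
E
python3 look.py 96 650.3 119.2 3 w1
python3 -c "
from h import *
plan([650.3,119.2,20],-25.6)"
```

```text
time_s: 3.07
eef_pos: [648.7, 118.4, 141.3]
ee_rot: [0.375, -0.377, 0.599, -0.598]
force: [0.1, -0.4, 0.7]
grip_width: 0.993
[6.51655e+02 1.20131e+02 4.05200e+00 1.64000e-01]
pos [649.1 117.4 143.1] tilt 0.03 jaw -25.7 xax [-0.43 -0.9   0.  ] grip 0.999 j6 0.45 F [-0.3 -0.5  1. ] t 3.12
tool shift now [ -2.1 123.1   0.4]
wy total -0.0017 alt 3.1399 shift after turn [ -2.1 123.1   0.4]
```

View pics/w1.png

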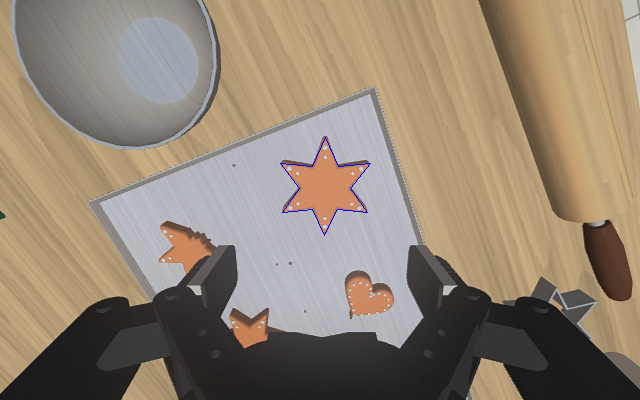

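The wrist view shows the six-pointed star at (325,187), and the fit outline lies on its edges. Estimates agree within about 1.5 mm. Descending.

```bash
python3 -m handwheel '[{"grip":85,"tx":-1,"ty":20,"tz":0,"wx":0,"wy":0,"wz":0},{"grip":85,"tx":-1,"ty":20,"tz":0,"wx":0,"wy":0,"wz":0},{"grip":85,"tx":-1,"ty":20,"tz":0,"wx":0,"wy":0,"wz":0},{"grip":85,"tx":0,"ty":20,"tz":0.5,"wx":0,"wy":0,"wz":0},{"grip":85,"tx":0,"ty":20,"tz":0,"wx":0,"wy":0,"wz":0},{"grip":85,"tx":0,"ty":13,"tz":0,"wx":0,"wy":0,"wz":0},{"grip":85,"tx":0,"ty":0,"tz":0,"wx":0,"wy":0,"wz":0},{"grip":85,"tx":0,"ty":0,"tz":0,"wx":0,"wy":0,"wz":0}]'
python3 -c "
from h import *
plan([651,119.7,-1],-25.6)"
```

```text
time_s: 3.78
eef_pos: [651.2, 119.3, 31.4]
ee_rot: [-0.377, 0.376, -0.598, 0.599]
force: [0.6, -0.9, -0.2]
grip_width: 0.996
pos [651.2 119.3  31.4] tilt 0.06 jaw -25.7 xax [-0.43 -0.9  -0.  ] grip 0.996 j6 0.45 F [ 0.6 -0.9 -0.2] t 3.78
tool shift now [-0.2 32.4 -0.4]
wy total -0.0013 alt 3.1403 shift after turn [-0.2 32.4 -0.4]
```

```bash
python3 -m handwheel '[{"grip":85,"tx":0,"ty":12,"tz":0,"wx":0,"wy":0,"wz":0},{"grip":85,"tx":0,"ty":12,"tz":0,"wx":0,"wy":0,"wz":0},{"grip":85,"tx":0,"ty":8,"tz":0,"wx":0,"wy":0,"wz":0},{"grip":85,"tx":0,"ty":0,"tz":0,"wx":0,"wy":0,"wz":0},{"grip":54,"tx":0,"ty":0,"tz":0,"wx":0,"wy":0,"wz":0},{"grip":54,"tx":0,"ty":0,"tz":0,"wx":0,"wy":0,"wz":0},{"grip":54,"tx":0,"ty":0,"tz":0,"wx":0,"wy":0,"wz":0},{"grip":54,"tx":0,"ty":0,"tz":0,"wx":0,"wy":0,"wz":0},{"grip":54,"tx":0,"ty":0,"tz":0,"wx":0,"wy":0,"wz":0},{"grip":54,"tx":0,"ty":0,"tz":0,"wx":0,"wy":0,"wz":0}]' 30
python3 look.py 96 651 119.7 3 w2
python3 -c "
from h import *
plan([651,119.7,-1],-25.6)"
```

```text
time_s: 4.62
eef_pos: [651.4, 120.0, -0.9]
ee_rot: [-0.377, 0.376, -0.598, 0.599]
force: [-0.6, 0.7, 5.0]
grip_width: 0.739
[6.51135e+02 1.20460e+02 4.29400e+00 2.38000e-01]
pos [651.4 120.   -1. ] tilt 0.09 jaw -25.6 xax [-0.43 -0.9  -0.  ] grip 0.737 j6 0.45 F [-1.2 -0.   6. ] t 4.67
tool shift now [ 0.4  0.  -0.2]
wy total -0.0 alt 3.1416 shift after turn [ 0.4  0.  -0.2]
```

View pics/w2.png

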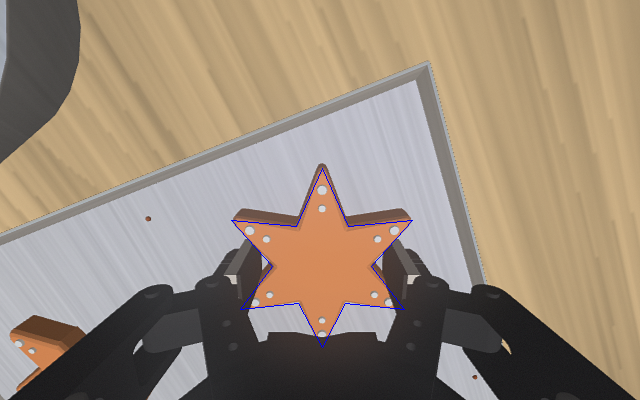

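Gripped: opening 63 mm, star at (322,265) between the pads. Lifting.

```bash
python3 -m handwheel '[{"grip":54,"tx":0,"ty":-8,"tz":0,"wx":0,"wy":0,"wz":0},{"grip":54,"tx":0,"ty":-15,"tz":0,"wx":0,"wy":0,"wz":0},{"grip":54,"tx":0,"ty":-20,"tz":0,"wx":0,"wy":0,"wz":0},{"grip":54,"tx":0,"ty":-20,"tz":0,"wx":0,"wy":0,"wz":0},{"grip":54,"tx":0,"ty":-17,"tz":0,"wx":0,"wy":0,"wz":0},{"grip":54,"tx":10,"ty":0,"tz":2,"wx":0,"wy":0,"wz":0}]'
python3 -m handwheel '[{"grip":54,"tx":20,"ty":0,"tz":4,"wx":0,"wy":0,"wz":0},{"grip":54,"tx":30,"ty":0,"tz":6,"wx":0,"wy":0,"wz":0},{"grip":54,"tx":30,"ty":0,"tz":6,"wx":0,"wy":0,"wz":0},{"grip":54,"tx":30,"ty":0,"tz":6,"wx":0,"wy":0,"wz":0},{"grip":54,"tx":30,"ty":0,"tz":6,"wx":0,"wy":0,"wz":0},{"grip":54,"tx":30,"ty":0,"tz":6,"wx":0,"wy":0,"wz":0},{"grip":54,"tx":30,"ty":0,"tz":6,"wx":0,"wy":0,"wz":0},{"grip":54,"tx":30,"ty":0,"tz":6,"wx":0,"wy":0,"wz":0},{"grip":54,"tx":30,"ty":0,"tz":6,"wx":0,"wy":0,"wz":0},{"grip":54,"tx":30,"ty":0,"tz":6,"wx":0,"wy":0,"wz":0}]'
python3 -m handwheel '[{"grip":54,"tx":30,"ty":0,"tz":6,"wx":0,"wy":0,"wz":0},{"grip":54,"tx":30,"ty":0,"tz":6,"wx":0,"wy":0,"wz":0},{"grip":54,"tx":25,"ty":0,"tz":5,"wx":0,"wy":0,"wz":0},{"grip":54,"tx":15,"ty":0,"tz":3,"wx":0,"wy":0,"wz":0},{"grip":54,"tx":8,"ty":0,"tz":2,"wx":0,"wy":0,"wz":0},{"grip":54,"tx":0,"ty":0,"tz":0,"wx":0,"wy":0,"wz":0},{"grip":54,"tx":0,"ty":0,"tz":0,"wx":0,"wy":0,"wz":0}]'
cat > b.py <<'E'
import sys
from h import *
n=sys.argv[1]
for cam in("top","wrist","side"):
    c=eyes.capture(cam); im=np.ascontiguousarray(c["pixels"][:,:,::-1])
    a=np.linspace(0,6.283,60); q=np.c_[544.2+75*np.cos(a),-288.6+75*np.sin(a),np.full(60,12)]
    cv2.polylines(im,[proj(c,q).round().astype(np.int32)],True,(0,0,255),1)
    cv2.imwrite(f"pics/{n}_{cam}.png",im)
plan([544.2,-288.6,8])
E
python3 b.py b1
```

```text
time_s: 5.17
eef_pos: [649.9, 111.1, 82.2]
ee_rot: [-0.379, 0.375, -0.597, 0.599]
force: [0.6, -0.1, 0.4]
grip_width: 0.735
time_s: 6.0
eef_pos: [573.9, -178.2, 77.4]
ee_rot: [0.376, -0.377, 0.599, -0.598]
force: [0.2, 1.5, -0.2]
grip_width: 0.736
time_s: 6.58
eef_pos: [548.6, -282.6, 77.9]
ee_rot: [0.377, -0.377, 0.599, -0.598]
force: [0.3, 0.4, 0.3]
grip_width: 0.738
pos [ 548.9 -282.1   78.2] tilt 0.02 jaw -25.5 xax [-0.43 -0.9  -0.  ] grip 0.738 j6 -0.22 F [-0.5  0.7 -0.2] t 6.73
tool shift now [ 7.9 70.2 -1.5]
```

View pics/b1_wrist.png

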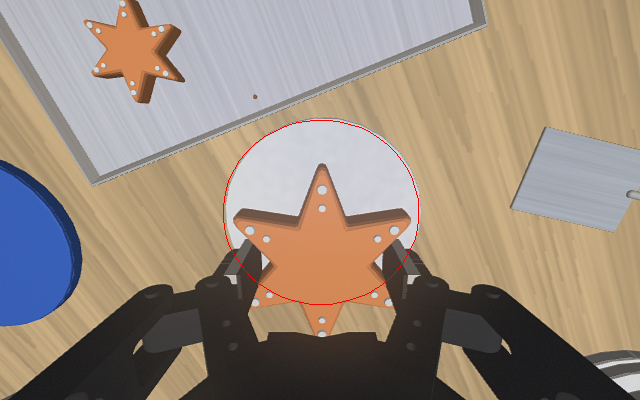

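View pics/b1_side.png

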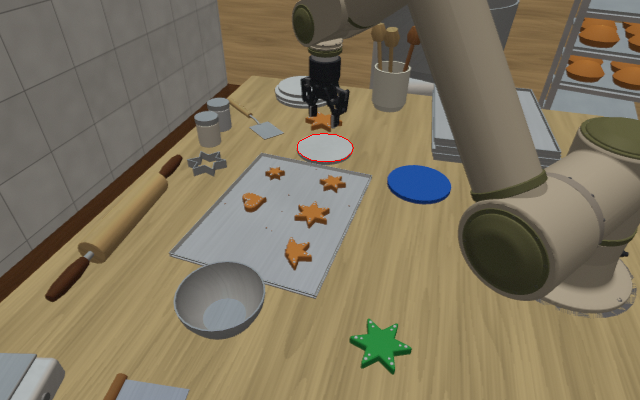

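The wrist view has the board circle centred at (321,212) with the predicted ring about 1 px off, and the star held level at (322,262). Centring and lowering.

```bash
python3 -m handwheel '[{"grip":54,"tx":4,"ty":6,"tz":-0.7,"wx":0,"wy":0,"wz":0},{"grip":54,"tx":4,"ty":14,"tz":-0.7,"wx":0,"wy":0,"wz":0},{"grip":54,"tx":0,"ty":14,"tz":0,"wx":0,"wy":0,"wz":0},{"grip":54,"tx":0,"ty":14,"tz":0,"wx":0,"wy":0,"wz":0},{"grip":54,"tx":0,"ty":10,"tz":0,"wx":0,"wy":0,"wz":0},{"grip":54,"tx":0,"ty":6,"tz":0,"wx":0,"wy":0,"wz":0},{"grip":54,"tx":0,"ty":0,"tz":0,"wx":0,"wy":0,"wz":0},{"grip":54,"tx":0,"ty":0,"tz":0,"wx":0,"wy":0,"wz":0}]'
python3 -c "
from h import *
plan([544.2,-288.6,8],-25.6)"
```

```text
time_s: 7.4
eef_pos: [544.0, -290.0, 14.5]
ee_rot: [-0.377, 0.377, -0.598, 0.598]
force: [0.8, 0.5, -0.7]
grip_width: 0.736
pos [ 544.  -290.    14.5] tilt 0.01 jaw -25.6 xax [-0.43 -0.9   0.  ] grip 0.736 j6 -0.23 F [ 0.8  0.5 -0.7] t 7.4
tool shift now [-1.4  6.5 -0.4]
wy total 0.0003 alt -3.1413 shift after turn [-1.4  6.5 -0.4]
```

```bash
python3 -m handwheel '[{"grip":54,"tx":-1,"ty":3,"tz":0,"wx":0,"wy":0,"wz":0},{"grip":54,"tx":0,"ty":2,"tz":0,"wx":0,"wy":0,"wz":0},{"grip":54,"tx":0,"ty":0,"tz":0,"wx":0,"wy":0,"wz":0}]'
python3 -m handwheel '[{"grip":54,"tx":0,"ty":1,"tz":0,"wx":0,"wy":0,"wz":0},{"grip":54,"tx":0,"ty":0,"tz":0,"wx":0,"wy":0,"wz":0}]'
python3 -m handwheel '[{"grip":54,"tx":0,"ty":0.7,"tz":0,"wx":0,"wy":0,"wz":0},{"grip":54,"tx":0,"ty":0,"tz":0,"wx":0,"wy":0,"wz":0}]'
```

```text
time_s: 7.65
eef_pos: [544.3, -289.1, 9.3]
ee_rot: [-0.377, 0.377, -0.598, 0.598]
force: [0.9, -0.8, -0.1]
grip_width: 0.74
time_s: 7.82
eef_pos: [544.3, -289.2, 8.3]
ee_rot: [-0.377, 0.377, -0.598, 0.598]
force: [0.2, 0.3, -0.1]
grip_width: 0.742
time_s: 7.98
eef_pos: [544.4, -289.2, 8.1]
ee_rot: [-0.377, 0.377, -0.598, 0.598]
force: [-1.0, -0.1, 4.4]
grip_width: 0.738
```

Contact felt (4.4 N). Release and go up.

```bash
python3 -m handwheel '[{"grip":70,"tx":0,"ty":0,"tz":0,"wx":0,"wy":0,"wz":0},{"grip":85,"tx":0,"ty":0,"tz":0,"wx":0,"wy":0,"wz":0},{"grip":85,"tx":0,"ty":0,"tz":0,"wx":0,"wy":0,"wz":0},{"grip":85,"tx":0,"ty":0,"tz":0,"wx":0,"wy":0,"wz":0},{"grip":85,"tx":0,"ty":-5,"tz":0,"wx":0,"wy":0,"wz":0},{"grip":85,"tx":0,"ty":-20,"tz":0,"wx":0,"wy":0,"wz":0},{"grip":85,"tx":0,"ty":-30,"tz":0,"wx":0,"wy":0,"wz":0},{"grip":85,"tx":0,"ty":-35,"tz":0,"wx":0,"wy":0,"wz":0},{"grip":85,"tx":0,"ty":-20,"tz":0,"wx":0,"wy":0,"wz":0},{"grip":85,"tx":0,"ty":0,"tz":0,"wx":0,"wy":0,"wz":0}]'
python3 look.py 96 544.2 -288.6 12 w3
python3 look.py 96 544.2 -288.6 12 t3 top
python3 look.py 96 544.2 -288.6 12 s3 side
python3 -c "
from h import *
plan([498.8,-5,1],5.3)"
```

```text
time_s: 8.82
eef_pos: [546.0, -290.4, 123.1]
ee_rot: [-0.378, 0.376, -0.595, 0.601]
force: [0.6, -0.7, -0.2]
grip_width: 0.993
[ 5.44051e+02 -2.88890e+02  4.34000e+00  4.12000e-01]
[ 540.91  -290.367    2.362    1.006]
[ 544.044 -291.85     4.87     0.704]
pos [ 543.9 -288.9  116.9] tilt 0.07 jaw -25.6 xax [-0.43 -0.9  -0.  ] grip 0.998 j6 -0.23 F [-0.7 -0.5  0.1] t 8.97
tool shift now [-236.5  116.2 -163.2]
wy total -0.5393 alt 2.6023 shift after turn [-286.7  116.2  -18.6]
```

View pics/w3.png

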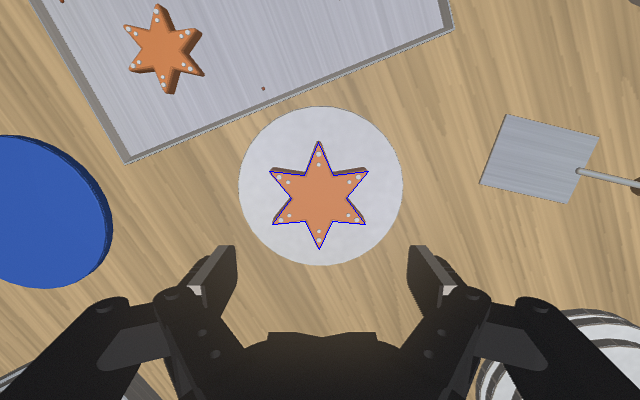

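```bash
python3 - <<'E'
from h import *
c=eyes.capture("wrist")
g=c["pixels"]
h=cv2.cvtColor(g,cv2.COLOR_RGB2HSV)
X0=np.array([544.2,-288.6])
pts=[]
b=g[...,2].astype(float)  # blue channel: wood low, board high
for a in np.arange(0,2*np.pi,.05):
    r=np.arange(60,90,.25); q=np.c_[X0[0]+r*np.cos(a),X0[1]+r*np.sin(a),np.full(len(r),12)]
    u=proj(c,q).astype(np.float32)
    if u[:,0].min()<2 or u[:,0].max()>637: continue
    v=cv2.remap(b.astype(np.float32),u[:,:1],u[:,1:],cv2.INTER_LINEAR)[:,0]
    i=np.argmin(np.convolve(v,np.r_[np.ones(8),-np.ones(8)],'valid')*-1)+8
    pts.append(q[i,:2])
P=np.array(pts)
from scipy.optimize import least_squares
f=least_squares(lambda p:np.hypot(P[:,0]-p[0],P[:,1]-p[1])-p[2],[*X0,75],loss="soft_l1")
print(f.x,np.median(abs(f.fun)))
print(proj(c,[[544.2,-288.6,12],[544.2,-288.6,26]]))
E
```

```text
[ 545.85346305 -284.52244101   81.04423666] 4.1642002350696075
[[322.48515847 196.32711109]
 [322.50696421 200.8834263 ]]
```

```bash
python3 - <<'E'
from h import *
c=eyes.capture("wrist"); im=np.ascontiguousarray(c["pixels"][:,:,::-1])
a=np.linspace(0,6.283,90)
q=np.c_[544.2+75*np.cos(a),-288.6+75*np.sin(a),np.full(90,12)]; u=proj(c,q); print(u.min(0),u.max(0))
cv2.polylines(im,[u.round().astype(np.int32)],True,(0,0,255),1)
cv2.imwrite("pics/w3b.png",cv2.resize(im[90:280,220:420],None,fx=3,fy=3,interpolation=cv2.INTER_CUBIC))
E
```

```text
[238.17632003 108.2174724 ] [407.64231913 271.65428514]
```

View pics/w3b.png

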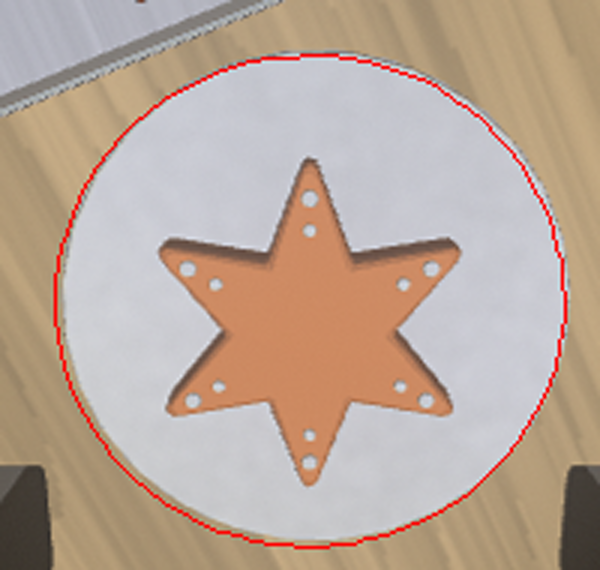

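The largest star sits centred: star centre (309,331) and board ring (310,300) in the crop, with the offset explained by perspective. The fit puts them within about 2–3 mm. Next is star80.

```bash
python3 -m handwheel '[{"grip":85,"tx":0,"ty":0,"tz":0,"wx":0,"wy":-0.1079,"wz":0},{"grip":85,"tx":0,"ty":0,"tz":0,"wx":0,"wy":-0.1079,"wz":0},{"grip":85,"tx":0,"ty":0,"tz":0,"wx":0,"wy":-0.1079,"wz":0},{"grip":85,"tx":0,"ty":0,"tz":0,"wx":0,"wy":-0.1079,"wz":0},{"grip":85,"tx":0,"ty":0,"tz":0,"wx":0,"wy":-0.1079,"wz":0},{"grip":85,"tx":-10,"ty":0,"tz":-1,"wx":0,"wy":0,"wz":0},{"grip":85,"tx":-25,"ty":0,"tz":-1.6,"wx":0,"wy":0,"wz":0}]'
python3 -m handwheel '[{"grip":85,"tx":-30,"ty":0,"tz":-2,"wx":0,"wy":0,"wz":0},{"grip":85,"tx":-30,"ty":0,"tz":-2,"wx":0,"wy":0,"wz":0},{"grip":85,"tx":-30,"ty":0,"tz":-2,"wx":0,"wy":0,"wz":0},{"grip":85,"tx":-30,"ty":0,"tz":-2,"wx":0,"wy":0,"wz":0},{"grip":85,"tx":-30,"ty":0,"tz":-2,"wx":0,"wy":0,"wz":0},{"grip":85,"tx":-30,"ty":0,"tz":-2,"wx":0,"wy":0,"wz":0},{"grip":85,"tx":-30,"ty":0,"tz":-2,"wx":0,"wy":0,"wz":0},{"grip":85,"tx":-25,"ty":0,"tz":-1,"wx":0,"wy":0,"wz":0},{"grip":85,"tx":-15,"ty":0,"tz":-1,"wx":0,"wy":0,"wz":0},{"grip":85,"tx":0,"ty":0,"tz":0,"wx":0,"wy":0,"wz":0}]'
python3 -m handwheel '[{"grip":85,"tx":0,"ty":0,"tz":0,"wx":0,"wy":0,"wz":0}]'
python3 look.py 80 498.8 -5 3 w4
python3 -c "
from h import *
plan([498.8,-5,1],5.3)"
```

```text
time_s: 9.65
eef_pos: [537.9, -255.5, 116.4]
ee_rot: [-0.521, 0.521, -0.478, 0.477]
force: [1.0, -0.7, 0.4]
grip_width: 0.994
time_s: 10.48
eef_pos: [498.0, -4.1, 117.0]
ee_rot: [-0.522, 0.523, -0.477, 0.476]
force: [-0.5, -0.4, 0.3]
grip_width: 0.995
time_s: 10.57
eef_pos: [498.9, -6.4, 117.2]
ee_rot: [-0.522, 0.523, -0.477, 0.476]
force: [-0.3, 0.3, 0.5]
grip_width: 0.992
[ 4.99629e+02 -4.37300e+00  3.52450e+01  1.29000e-01]
pos [499.2  -7.2 117.3] tilt 0.03 jaw 5.2 xax [ 0.09 -1.   -0.  ] grip 0.996 j6 -0.34 F [ 0.3  0.5 -0. ] t 10.62
tool shift now [-2.200e+00  1.163e+02 -1.000e-01]
wy total -0.0013 alt 3.1403 shift after turn [-2.200e+00  1.163e+02 -1.000e-01]
```

View pics/w4.png

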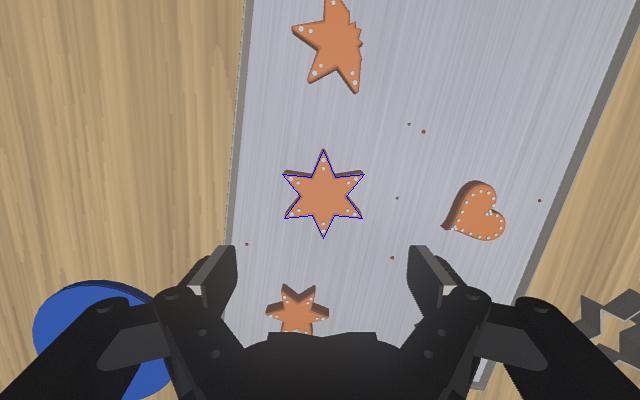

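The wrist view shows star80 whole, six points, at (323,195), with the broken star above at (330,45). Descending.

```bash
python3 -m handwheel '[{"grip":85,"tx":-1,"ty":15,"tz":0,"wx":0,"wy":0,"wz":0},{"grip":85,"tx":-1,"ty":20,"tz":0,"wx":0,"wy":0,"wz":0},{"grip":85,"tx":0,"ty":20,"tz":0,"wx":0,"wy":0,"wz":0},{"grip":85,"tx":0,"ty":20,"tz":0,"wx":0,"wy":0,"wz":0},{"grip":85,"tx":0,"ty":12,"tz":0,"wx":0,"wy":0,"wz":0},{"grip":85,"tx":0,"ty":0,"tz":0,"wx":0,"wy":0,"wz":0},{"grip":85,"tx":0,"ty":0,"tz":0,"wx":0,"wy":0,"wz":0}]'
python3 -c "
from h import *
plan([499.3,-4.8,1.5],5.3)"
```

```text
time_s: 11.2
eef_pos: [499.1, -5.9, 30.4]
ee_rot: [-0.522, 0.522, -0.477, 0.477]
force: [0.9, 0.0, -0.6]
grip_width: 0.995
pos [499.1  -5.9  30.4] tilt 0.06 jaw 5.2 xax [ 0.09 -1.   -0.  ] grip 0.995 j6 -0.34 F [ 0.9  0.  -0.6] t 11.2
tool shift now [-1.  28.9  0.3]
wy total -0.0018 alt 3.1398 shift after turn [-1.  28.9  0.3]
```

```bash
python3 -m handwheel '[{"grip":85,"tx":-0.7,"ty":12,"tz":0,"wx":0,"wy":0,"wz":0},{"grip":85,"tx":0,"ty":10,"tz":0,"wx":0,"wy":0,"wz":0},{"grip":85,"tx":0,"ty":6,"tz":0,"wx":0,"wy":0,"wz":0},{"grip":70,"tx":0,"ty":0,"tz":0,"wx":0,"wy":0,"wz":0},{"grip":47,"tx":0,"ty":0,"tz":0,"wx":0,"wy":0,"wz":0},{"grip":47,"tx":0,"ty":0,"tz":0,"wx":0,"wy":0,"wz":0},{"grip":47,"tx":0,"ty":0,"tz":0,"wx":0,"wy":0,"wz":0},{"grip":47,"tx":0,"ty":0,"tz":0,"wx":0,"wy":0,"wz":0},{"grip":47,"tx":0,"ty":0,"tz":0,"wx":0,"wy":0,"wz":0},{"grip":47,"tx":0,"ty":0,"tz":0,"wx":0,"wy":0,"wz":0}]' 30
python3 look.py 80 499.3 -4.8 3 w5
python3 -c "
from h import *
plan([499.3,-4.8,1.5],5.3)"
```

```text
time_s: 12.03
eef_pos: [499.5, -4.6, 3.4]
ee_rot: [0.523, -0.523, 0.476, -0.477]
force: [-2.3, -1.4, 5.4]
grip_width: 0.64
[ 4.99217e+02 -4.26400e+00  3.52610e+01  2.47000e-01]
pos [499.4  -4.6   3.4] tilt 0.06 jaw 5.3 xax [ 0.09 -1.    0.  ] grip 0.642 j6 -0.34 F [-2.4 -1.1  6.4] t 12.08
tool shift now [ 0.2  1.9 -0.2]
wy total 0.0003 alt -3.1413 shift after turn [ 0.2  1.9 -0.2]
```

View pics/w5.png

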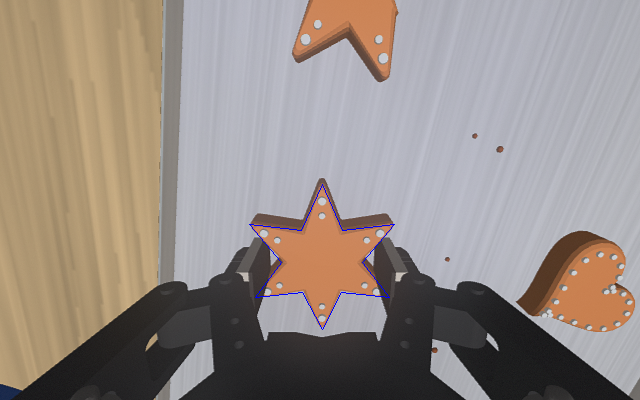

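Gripped (opening 55 mm), star centred at (322,262). Lift and carry.

```bash
python3 -m handwheel '[{"grip":47,"tx":0,"ty":-8,"tz":0,"wx":0,"wy":0,"wz":0},{"grip":47,"tx":0,"ty":-15,"tz":0,"wx":0,"wy":0,"wz":0},{"grip":47,"tx":0,"ty":-25,"tz":0,"wx":0,"wy":0,"wz":0},{"grip":47,"tx":0,"ty":-25,"tz":0,"wx":0,"wy":0,"wz":0},{"grip":47,"tx":0,"ty":-17,"tz":0,"wx":0,"wy":0,"wz":0},{"grip":47,"tx":10,"ty":0,"tz":1,"wx":0,"wy":0,"wz":0}]'
python3 -m handwheel '[{"grip":47,"tx":20,"ty":0,"tz":1.2,"wx":0,"wy":0,"wz":0},{"grip":47,"tx":30,"ty":0,"tz":2,"wx":0,"wy":0,"wz":0},{"grip":47,"tx":30,"ty":0,"tz":2,"wx":0,"wy":0,"wz":0},{"grip":47,"tx":30,"ty":0,"tz":2,"wx":0,"wy":0,"wz":0},{"grip":47,"tx":30,"ty":0,"tz":2,"wx":0,"wy":0,"wz":0},{"grip":47,"tx":30,"ty":0,"tz":2,"wx":0,"wy":0,"wz":0},{"grip":47,"tx":30,"ty":0,"tz":2,"wx":0,"wy":0,"wz":0},{"grip":47,"tx":30,"ty":0,"tz":2,"wx":0,"wy":0,"wz":0},{"grip":47,"tx":22,"ty":0,"tz":1.2,"wx":0,"wy":0,"wz":0},{"grip":47,"tx":15,"ty":0,"tz":1.2,"wx":0,"wy":0,"wz":0}]'
python3 -m handwheel '[{"grip":47,"tx":8,"ty":0,"tz":0,"wx":0,"wy":0,"wz":0},{"grip":47,"tx":0,"ty":0,"tz":0,"wx":0,"wy":0,"wz":0},{"grip":47,"tx":0,"ty":0,"tz":0,"wx":0,"wy":0,"wz":0}]'
python3 b.py b2
```

```text
time_s: 12.58
eef_pos: [502.6, -13.8, 96.5]
ee_rot: [0.524, -0.522, 0.474, -0.478]
force: [0.3, -0.2, 0.3]
grip_width: 0.637
time_s: 13.42
eef_pos: [542.9, -281.2, 92.0]
ee_rot: [-0.522, 0.522, -0.477, 0.477]
force: [-0.4, 0.0, -0.2]
grip_width: 0.637
time_s: 13.67
eef_pos: [543.7, -286.1, 92.2]
ee_rot: [0.523, -0.523, 0.477, -0.476]
force: [-0.6, 0.9, -0.2]
grip_width: 0.638
pos [ 544.  -285.4   92.6] tilt 0.02 jaw 5.4 xax [ 0.09 -1.   -0.  ] grip 0.639 j6 -0.77 F [ 0.2 -0.5 -1.6] t 13.82
tool shift now [ 3.2 84.6 -0.1]
```

View pics/b2_wrist.png

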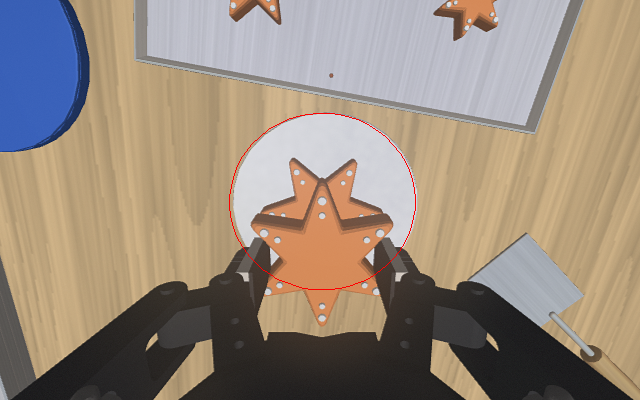

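The held star's point (322,180) lies midway between the lower star's points (295,163) and (350,163). Lower.

```bash
python3 -m handwheel '[{"grip":47,"tx":2,"ty":8,"tz":0,"wx":0,"wy":0,"wz":0},{"grip":47,"tx":1.5,"ty":15,"tz":0,"wx":0,"wy":0,"wz":0},{"grip":47,"tx":0,"ty":15,"tz":0,"wx":0,"wy":0,"wz":0},{"grip":47,"tx":0,"ty":13,"tz":0,"wx":0,"wy":0,"wz":0},{"grip":47,"tx":0,"ty":8,"tz":0,"wx":0,"wy":0,"wz":0},{"grip":47,"tx":0,"ty":0,"tz":0,"wx":0,"wy":0,"wz":0},{"grip":47,"tx":0,"ty":0,"tz":0,"wx":0,"wy":0,"wz":0}]'
python3 b.py b3
```

```text
time_s: 14.4
eef_pos: [544.4, -289.8, 33.5]
ee_rot: [-0.523, 0.523, -0.476, 0.476]
force: [0.4, 0.2, 1.1]
grip_width: 0.641
pos [ 544.8 -290.2   34.5] tilt 0.09 jaw 5.3 xax [ 0.09 -1.    0.  ] grip 0.64 j6 -0.77 F [ 0.5 -0.2 -0.3] t 14.55
tool shift now [-1.7 26.5 -0.5]
```

View pics/b3_wrist.png

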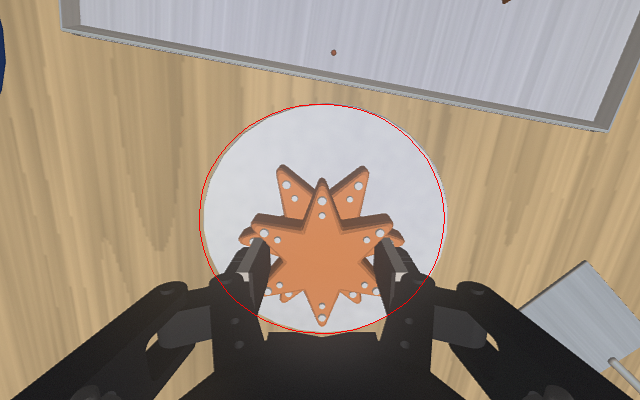

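Left and right are symmetric about column 322. Lowering to contact.

```bash
python3 -m handwheel '[{"grip":47,"tx":-0.8,"ty":3,"tz":0,"wx":0,"wy":0,"wz":0},{"grip":47,"tx":0,"ty":2,"tz":0,"wx":0,"wy":0,"wz":0},{"grip":47,"tx":0,"ty":0,"tz":0,"wx":0,"wy":0,"wz":0}]'
python3 -m handwheel '[{"grip":47,"tx":0,"ty":1,"tz":0,"wx":0,"wy":0,"wz":0},{"grip":47,"tx":0,"ty":0,"tz":0,"wx":0,"wy":0,"wz":0}]'
python3 -m handwheel '[{"grip":47,"tx":0,"ty":0.7,"tz":0,"wx":0,"wy":0,"wz":0},{"grip":47,"tx":0,"ty":0,"tz":0,"wx":0,"wy":0,"wz":0}]'
```

```text
time_s: 14.8
eef_pos: [544.1, -289.0, 28.3]
ee_rot: [-0.523, 0.523, -0.476, 0.476]
force: [0.4, 0.2, 0.3]
grip_width: 0.636
time_s: 14.97
eef_pos: [544.2, -289.2, 27.5]
ee_rot: [0.523, -0.523, 0.476, -0.476]
force: [-0.3, -0.0, 0.8]
grip_width: 0.641
time_s: 15.13
eef_pos: [544.3, -289.2, 26.8]
ee_rot: [0.523, -0.523, 0.476, -0.476]
force: [0.4, -0.1, -1.0]
grip_width: 0.641
```

```bash
python3 -m handwheel '[{"grip":47,"tx":0,"ty":0.6,"tz":0,"wx":0,"wy":0,"wz":0},{"grip":47,"tx":0,"ty":0,"tz":0,"wx":0,"wy":0,"wz":0}]'
python3 -m handwheel '[{"grip":47,"tx":0,"ty":0.5,"tz":0,"wx":0,"wy":0,"wz":0},{"grip":47,"tx":0,"ty":0,"tz":0,"wx":0,"wy":0,"wz":0}]'
```

```text
time_s: 15.3
eef_pos: [544.4, -289.3, 26.6]
ee_rot: [-0.523, 0.523, -0.476, 0.476]
force: [-1.2, 0.4, 1.3]
grip_width: 0.642
time_s: 15.47
eef_pos: [544.4, -289.3, 26.5]
ee_rot: [-0.523, 0.523, -0.476, 0.477]
force: [-1.9, 1.1, 6.9]
grip_width: 0.64
```

```bash
python3 -m handwheel '[{"grip":62,"tx":0,"ty":0,"tz":0,"wx":0,"wy":0,"wz":0},{"grip":80,"tx":0,"ty":0,"tz":0,"wx":0,"wy":0,"wz":0},{"grip":85,"tx":0,"ty":0,"tz":0,"wx":0,"wy":0,"wz":0},{"grip":85,"tx":0,"ty":0,"tz":0,"wx":0,"wy":0,"wz":0},{"grip":85,"tx":0,"ty":-5,"tz":0,"wx":0,"wy":0,"wz":0},{"grip":85,"tx":0,"ty":-20,"tz":0,"wx":0,"wy":0,"wz":0},{"grip":85,"tx":0,"ty":-30,"tz":0,"wx":0,"wy":0,"wz":0},{"grip":85,"tx":0,"ty":-25,"tz":0,"wx":0,"wy":0,"wz":0},{"grip":85,"tx":0,"ty":-15,"tz":0,"wx":0,"wy":0,"wz":0},{"grip":85,"tx":0,"ty":0,"tz":0,"wx":0,"wy":0,"wz":0}]'
cat > stack.py <<'E'
# joint fit of stacked stars in wrist view: compares mask of union is ambiguous -> measure white dots instead
import sys
from h import *
n=sys.argv[1]
c=eyes.capture("wrist"); im=np.ascontiguousarray(c["pixels"][:,:,::-1])
cx,cy=544.2,-289.0
for a in sys.argv[2:]:
    D,ang,z=map(float,a.split(","))
    cv2.polylines(im,[proj(c,star(D,np.radians(ang),cx,cy,z)).round().astype(np.int32)],True,(255,0,0),1)
u=proj(c,[[cx,cy,30]])[0].astype(int); x0,y0=max(0,u[0]-100),max(0,u[1]-95)
cv2.imwrite(f"pics/{n}.png",cv2.resize(im[y0:y0+190,x0:x0+200],None,fx=3,fy=3,interpolation=cv2.INTER_CUBIC))
E
python3 stack.py w6 96,4.3,26 80,35,40
python3 -c "
from h import *
plan([484.0,-130.9,2.5],-28.7)"
```

```text
time_s: 16.3
eef_pos: [545.6, -290.1, 124.8]
ee_rot: [0.523, -0.523, 0.474, -0.479]
force: [-0.0, 0.1, -0.0]
grip_width: 0.994
pos [ 544.8 -289.6  122.4] tilt 0.19 jaw 5.3 xax [ 0.09 -1.    0.  ] grip 0.993 j6 -0.77 F [-0.6  0.2 -0.3] t 16.35
tool shift now [-163.9  119.4  -46.1]
wy total 0.5937 alt -2.5479 shift after turn [-110.   119.4 -129.9]
```

View pics/w6.png

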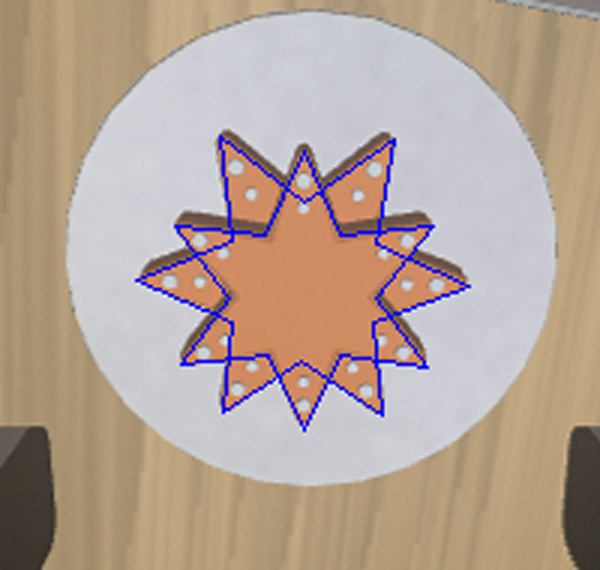

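The predicted outlines for star96 and star80 lie on the image edges in the crop to about 1 mm, with points alternating. Next is star64.

```bash
python3 -m handwheel '[{"grip":85,"tx":0,"ty":0,"tz":0,"wx":0,"wy":0.1187,"wz":0},{"grip":85,"tx":0,"ty":0,"tz":0,"wx":0,"wy":0.1187,"wz":0},{"grip":85,"tx":0,"ty":0,"tz":0,"wx":0,"wy":0.1187,"wz":0},{"grip":85,"tx":0,"ty":0,"tz":0,"wx":0,"wy":0.1187,"wz":0},{"grip":85,"tx":0,"ty":0,"tz":0,"wx":0,"wy":0.1187,"wz":0},{"grip":85,"tx":-10,"ty":0,"tz":-12,"wx":0,"wy":0,"wz":0},{"grip":85,"tx":-20,"ty":0,"tz":-24,"wx":0,"wy":0,"wz":0},{"grip":85,"tx":-25,"ty":0,"tz":-29,"wx":0,"wy":0,"wz":0},{"grip":85,"tx":-25,"ty":0,"tz":-29,"wx":0,"wy":0,"wz":0},{"grip":85,"tx":-20,"ty":0,"tz":-24,"wx":0,"wy":0,"wz":0}]'
python3 -m handwheel '[{"grip":85,"tx":-10,"ty":0,"tz":-12,"wx":0,"wy":0,"wz":0},{"grip":85,"tx":0,"ty":0,"tz":0,"wx":0,"wy":0,"wz":0},{"grip":85,"tx":0,"ty":0,"tz":0,"wx":0,"wy":0,"wz":0}]'
python3 look.py 64 484 -131 3 w7
python3 -c "
from h import *
plan([484.0,-130.9,2.5],-28.7)"
```

```text
time_s: 17.18
eef_pos: [486.9, -142.3, 119.2]
ee_rot: [0.36, -0.361, 0.609, -0.607]
force: [-0.3, 0.4, 0.5]
grip_width: 0.991
time_s: 17.43
eef_pos: [482.8, -129.9, 120.1]
ee_rot: [0.361, -0.361, 0.608, -0.608]
force: [0.6, -0.7, -0.6]
grip_width: 0.997
[ 4.85010e+02 -1.29633e+02  1.75200e+00  1.66000e-01]
pos [ 483.1 -130.7  120.2] tilt 0.04 jaw -28.7 xax [-0.48 -0.88  0.  ] grip 0.999 j6 0.0 F [-0.4 -1.1 -0.3] t 17.48
tool shift now [ -0.3 117.7   0.9]
wy total 0.0001 alt -3.1415 shift after turn [ -0.3 117.7   0.9]
```

View pics/w7.png

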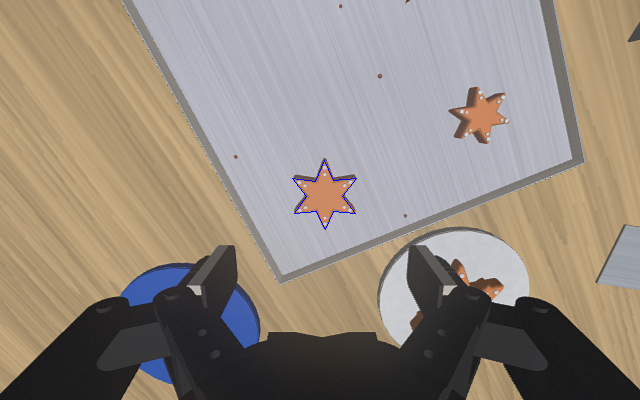

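Star64 sits at (324,195), fit on edges. Descending.

```bash
python3 -m handwheel '[{"grip":85,"tx":-0.8,"ty":15,"tz":1.4,"wx":0,"wy":0,"wz":0},{"grip":85,"tx":0,"ty":22,"tz":0,"wx":0,"wy":0,"wz":0},{"grip":85,"tx":0,"ty":22,"tz":0,"wx":0,"wy":0,"wz":0},{"grip":85,"tx":0,"ty":20,"tz":0,"wx":0,"wy":0,"wz":0},{"grip":85,"tx":0,"ty":12,"tz":0,"wx":0,"wy":0,"wz":0},{"grip":85,"tx":0,"ty":0,"tz":0,"wx":0,"wy":0,"wz":0},{"grip":85,"tx":0,"ty":0,"tz":0,"wx":0,"wy":0,"wz":0}]'
python3 -c "
from h import *
plan([484.6,-130.2,2.5],-28.7)"
```

```text
time_s: 18.07
eef_pos: [484.7, -131.1, 29.3]
ee_rot: [0.36, -0.36, 0.609, -0.608]
force: [-0.2, 0.7, 1.0]
grip_width: 0.997
pos [ 484.7 -131.1   29.3] tilt 0.07 jaw -28.8 xax [-0.48 -0.88  0.  ] grip 0.997 j6 0.0 F [-0.2  0.7  1. ] t 18.07
tool shift now [-0.7 26.8 -0.5]
wy total -0.001 alt 3.1406 shift after turn [-0.7 26.8 -0.5]
```

```bash
python3 -m handwheel '[{"grip":85,"tx":-0.4,"ty":12,"tz":-0.3,"wx":0,"wy":0,"wz":0},{"grip":85,"tx":0,"ty":9,"tz":0,"wx":0,"wy":0,"wz":0},{"grip":85,"tx":0,"ty":5,"tz":0,"wx":0,"wy":0,"wz":0},{"grip":65,"tx":0,"ty":0,"tz":0,"wx":0,"wy":0,"wz":0},{"grip":39,"tx":0,"ty":0,"tz":0,"wx":0,"wy":0,"wz":0},{"grip":39,"tx":0,"ty":0,"tz":0,"wx":0,"wy":0,"wz":0},{"grip":39,"tx":0,"ty":0,"tz":0,"wx":0,"wy":0,"wz":0},{"grip":39,"tx":0,"ty":0,"tz":0,"wx":0,"wy":0,"wz":0},{"grip":39,"tx":0,"ty":0,"tz":0,"wx":0,"wy":0,"wz":0},{"grip":39,"tx":0,"ty":0,"tz":0,"wx":0,"wy":0,"wz":0}]' 30
python3 look.py 64 484.6 -130.4 3 w8
python3 -c "
from h import *
plan([544.2,-289.0,90],-25.6)"
```

```text
time_s: 18.9
eef_pos: [484.9, -130.0, 4.6]
ee_rot: [-0.361, 0.36, -0.608, 0.609]
force: [-1.7, -0.3, 5.3]
grip_width: 0.549
[ 4.84672e+02 -1.29442e+02  1.10300e+00  2.95000e-01]
pos [ 484.9 -130.     4.7] tilt 0.07 jaw -28.7 xax [-0.48 -0.88  0.  ] grip 0.549 j6 0.01 F [-2.3 -0.3  6.1] t 18.95
tool shift now [111.1 -85.2 128.4]
wy total -0.0538 alt 3.0878 shift after turn [117.8 -85.2 122.2]
```

View pics/w8.png

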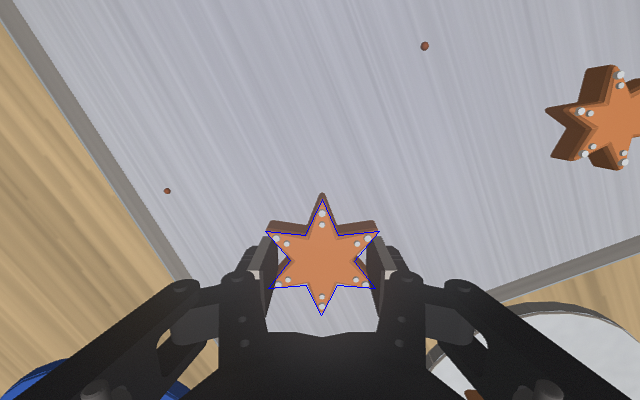

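Gripped (47 mm), centred at (322,260). Lift, turn slightly to the alternating angle, carry.

```bash
python3 -m handwheel '[{"grip":39,"tx":0,"ty":-8,"tz":0,"wx":0,"wy":0,"wz":0},{"grip":39,"tx":0,"ty":-15,"tz":0,"wx":0,"wy":0,"wz":0},{"grip":39,"tx":0,"ty":-25,"tz":0,"wx":0,"wy":0,"wz":0},{"grip":39,"tx":0,"ty":-25,"tz":0,"wx":0,"wy":0,"wz":0},{"grip":39,"tx":0,"ty":-20,"tz":0,"wx":0,"wy":0,"wz":0},{"grip":39,"tx":0,"ty":-10,"tz":0,"wx":0,"wy":-0.0538,"wz":0}]'
python3 -m handwheel '[{"grip":39,"tx":8,"ty":0,"tz":8,"wx":0,"wy":0,"wz":0},{"grip":39,"tx":18,"ty":0,"tz":19,"wx":0,"wy":0,"wz":0},{"grip":39,"tx":22,"ty":0,"tz":23,"wx":0,"wy":0,"wz":0},{"grip":39,"tx":22,"ty":0,"tz":23,"wx":0,"wy":0,"wz":0},{"grip":39,"tx":22,"ty":0,"tz":23,"wx":0,"wy":0,"wz":0},{"grip":39,"tx":15,"ty":0,"tz":16,"wx":0,"wy":0,"wz":0},{"grip":39,"tx":8,"ty":0,"tz":8,"wx":0,"wy":0,"wz":0},{"grip":39,"tx":0,"ty":0,"tz":0,"wx":0,"wy":0,"wz":0},{"grip":39,"tx":0,"ty":0,"tz":0,"wx":0,"wy":0,"wz":0}]'
python3 -c "
from h import *
plan([544.2,-289.0,41.7],-25.6)"
```

```text
time_s: 19.45
eef_pos: [485.5, -130.1, 110.1]
ee_rot: [-0.378, 0.376, -0.597, 0.6]
force: [0.3, -0.6, 0.1]
grip_width: 0.551
time_s: 20.2
eef_pos: [542.7, -285.6, 105.9]
ee_rot: [0.376, -0.376, 0.599, -0.598]
force: [-0.4, 0.2, -0.1]
grip_width: 0.55
pos [ 542.7 -285.6  105.9] tilt 0.08 jaw -25.7 xax [-0.43 -0.9  -0.  ] grip 0.55 j6 -0.23 F [-0.4  0.2 -0.1] t 20.2
tool shift now [ 2.5 64.2  3. ]
wy total -0.0018 alt 3.1398 shift after turn [ 2.5 64.2  3. ]
```

```bash
python3 -m handwheel '[{"grip":39,"tx":1.2,"ty":8,"tz":1.4,"wx":0,"wy":0,"wz":0},{"grip":39,"tx":1,"ty":15,"tz":1,"wx":0,"wy":0,"wz":0},{"grip":39,"tx":0,"ty":15,"tz":0,"wx":0,"wy":0,"wz":0},{"grip":39,"tx":0,"ty":10,"tz":0,"wx":0,"wy":0,"wz":0},{"grip":39,"tx":0,"ty":7,"tz":0,"wx":0,"wy":0,"wz":0},{"grip":39,"tx":0,"ty":0,"tz":0,"wx":0,"wy":0,"wz":0},{"grip":39,"tx":0,"ty":0,"tz":0,"wx":0,"wy":0,"wz":0}]'
python3 b.py b4
```

```text
time_s: 20.78
eef_pos: [544.4, -288.1, 51.9]
ee_rot: [-0.377, 0.377, -0.598, 0.598]
force: [-0.4, 0.4, 0.5]
grip_width: 0.549
pos [ 544.7 -288.5   52.7] tilt 0.09 jaw -25.6 xax [-0.43 -0.9   0.  ] grip 0.551 j6 -0.23 F [ 0.3  0.1 -0.3] t 20.93
tool shift now [ 0.2 44.7 -0.4]
```

View pics/b4_wrist.png

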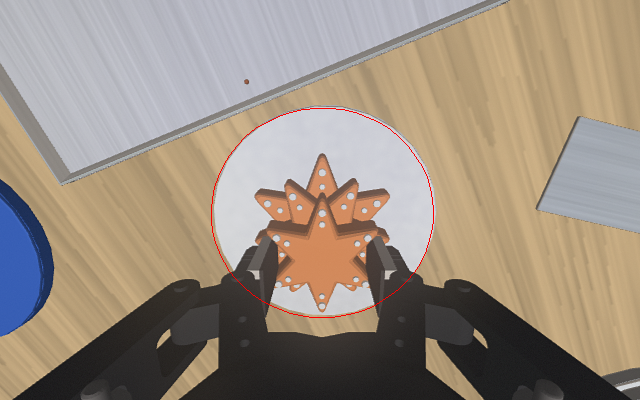

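The held star's point (322,197) is midway between star80's points (290,183) and (352,182). It is symmetric, so I'll lower to contact.

```bash
python3 -m handwheel '[{"grip":39,"tx":0.3,"ty":4,"tz":0,"wx":0,"wy":0,"wz":0},{"grip":39,"tx":0,"ty":3,"tz":0,"wx":0,"wy":0,"wz":0},{"grip":39,"tx":0,"ty":1.5,"tz":0,"wx":0,"wy":0,"wz":0},{"grip":39,"tx":0,"ty":0,"tz":0,"wx":0,"wy":0,"wz":0}]'
python3 -m handwheel '[{"grip":39,"tx":0,"ty":0.8,"tz":0,"wx":0,"wy":0,"wz":0},{"grip":39,"tx":0,"ty":0,"tz":0,"wx":0,"wy":0,"wz":0}]'
python3 -m handwheel '[{"grip":39,"tx":0,"ty":0.7,"tz":0,"wx":0,"wy":0,"wz":0},{"grip":39,"tx":0,"ty":0,"tz":0,"wx":0,"wy":0,"wz":0}]'
```

```text
time_s: 21.27
eef_pos: [544.0, -288.5, 42.8]
ee_rot: [0.377, -0.377, 0.599, -0.598]
force: [-0.8, -0.8, 0.1]
grip_width: 0.548
time_s: 21.43
eef_pos: [544.2, -288.6, 42.4]
ee_rot: [0.377, -0.377, 0.598, -0.598]
force: [0.6, -0.4, 0.1]
grip_width: 0.551
time_s: 21.6
eef_pos: [544.2, -288.7, 41.8]
ee_rot: [-0.377, 0.377, -0.598, 0.598]
force: [0.1, -0.2, 0.2]
grip_width: 0.549
```

```bash
python3 -m handwheel '[{"grip":39,"tx":0,"ty":0.5,"tz":0,"wx":0,"wy":0,"wz":0},{"grip":39,"tx":0,"ty":0,"tz":0,"wx":0,"wy":0,"wz":0}]'
python3 -m handwheel '[{"grip":39,"tx":0,"ty":0.4,"tz":0,"wx":0,"wy":0,"wz":0},{"grip":39,"tx":0,"ty":0,"tz":0,"wx":0,"wy":0,"wz":0}]'
```

```text
time_s: 21.77
eef_pos: [544.3, -288.7, 41.8]
ee_rot: [-0.377, 0.377, -0.598, 0.599]
force: [-0.7, 0.2, 3.9]
grip_width: 0.548
time_s: 21.93
eef_pos: [544.3, -288.7, 41.7]
ee_rot: [-0.377, 0.377, -0.598, 0.599]
force: [-2.1, 1.9, 7.4]
grip_width: 0.55
```

```bash
python3 -m handwheel '[{"grip":54,"tx":0,"ty":0,"tz":0,"wx":0,"wy":0,"wz":0},{"grip":75,"tx":0,"ty":0,"tz":0,"wx":0,"wy":0,"wz":0},{"grip":85,"tx":0,"ty":0,"tz":0,"wx":0,"wy":0,"wz":0},{"grip":85,"tx":0,"ty":0,"tz":0,"wx":0,"wy":0,"wz":0},{"grip":85,"tx":0,"ty":-5,"tz":0,"wx":0,"wy":0,"wz":0},{"grip":85,"tx":0,"ty":-20,"tz":0,"wx":0,"wy":0,"wz":0},{"grip":85,"tx":0,"ty":-30,"tz":0,"wx":0,"wy":0,"wz":0},{"grip":85,"tx":0,"ty":-20,"tz":0,"wx":0,"wy":0,"wz":0},{"grip":85,"tx":0,"ty":-10,"tz":0,"wx":0,"wy":0,"wz":0},{"grip":85,"tx":0,"ty":0,"tz":0,"wx":0,"wy":0,"wz":0}]'
python3 stack.py w9 96,4.3,26 80,35,40 64,4.3,54
python3 -c "
from h import *
plan([629.8,-134,3.5],-9.7)"
```

```text
time_s: 22.77
eef_pos: [545.0, -289.2, 128.2]
ee_rot: [-0.377, 0.376, -0.597, 0.6]
force: [0.1, 0.9, -0.3]
grip_width: 0.994
pos [ 544.3 -288.7  126.2] tilt 0.07 jaw -25.6 xax [-0.43 -0.9   0.  ] grip 0.995 j6 -0.23 F [-0.2  0.5 -0.8] t 22.82
tool shift now [-176.5  122.7   10.1]
wy total -0.2777 alt 2.8639 shift after turn [-167.   122.7   58.1]
```

View pics/w9.png

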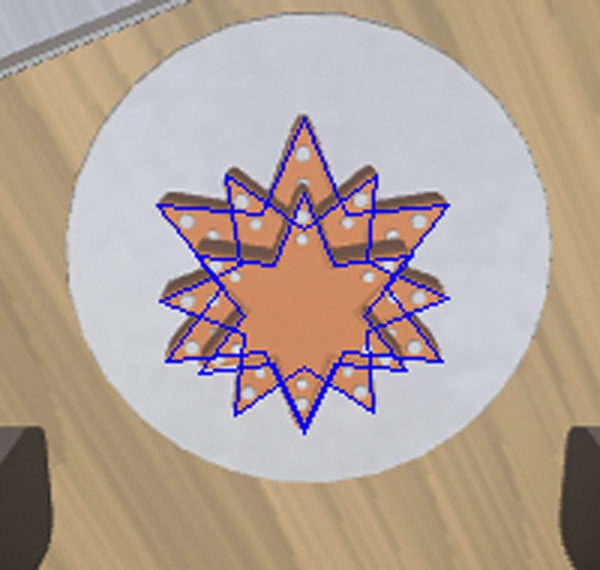

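All three outlines match the crop edges. Now star48.

```bash
python3 -m handwheel '[{"grip":85,"tx":0,"ty":0,"tz":0,"wx":0,"wy":-0.0926,"wz":0},{"grip":85,"tx":0,"ty":0,"tz":0,"wx":0,"wy":-0.0926,"wz":0},{"grip":85,"tx":0,"ty":0,"tz":0,"wx":0,"wy":-0.0926,"wz":0},{"grip":85,"tx":-15,"ty":0,"tz":5,"wx":0,"wy":0,"wz":0},{"grip":85,"tx":-28,"ty":0,"tz":10,"wx":0,"wy":0,"wz":0},{"grip":85,"tx":-28,"ty":0,"tz":10,"wx":0,"wy":0,"wz":0},{"grip":85,"tx":-28,"ty":0,"tz":10,"wx":0,"wy":0,"wz":0},{"grip":85,"tx":-28,"ty":0,"tz":10,"wx":0,"wy":0,"wz":0},{"grip":85,"tx":-25,"ty":0,"tz":8,"wx":0,"wy":0,"wz":0},{"grip":85,"tx":-15,"ty":0,"tz":5,"wx":0,"wy":0,"wz":0}]'
python3 -m handwheel '[{"grip":85,"tx":0,"ty":10,"tz":0,"wx":0,"wy":0,"wz":0},{"grip":85,"tx":0,"ty":0,"tz":0,"wx":0,"wy":0,"wz":0},{"grip":85,"tx":0,"ty":0,"tz":0,"wx":0,"wy":0,"wz":0}]'
python3 look.py 48 629.8 -134 3 w10
python3 -c "
from h import *
plan([629.8,-134,3.5],-9.7)"
```

```text
time_s: 23.65
eef_pos: [629.7, -131.0, 123.8]
ee_rot: [0.456, -0.457, 0.541, -0.539]
force: [-0.7, -0.1, 0.6]
grip_width: 0.993
time_s: 23.9
eef_pos: [628.5, -134.6, 114.4]
ee_rot: [0.455, -0.456, 0.541, -0.54]
force: [0.2, 0.1, 0.9]
grip_width: 0.997
[ 6.31067e+02 -1.31799e+02  2.02710e+01  2.62000e-01]
pos [ 628.7 -134.9  115.1] tilt 0.09 jaw -9.8 xax [-0.17 -0.99 -0.  ] grip 0.991 j6 -0.22 F [0.2 0.1 0.5] t 23.95
tool shift now [ -1.1 111.6   1.1]
wy total -0.0013 alt 3.1403 shift after turn [ -1.1 111.6   1.1]
```

View pics/w10.png

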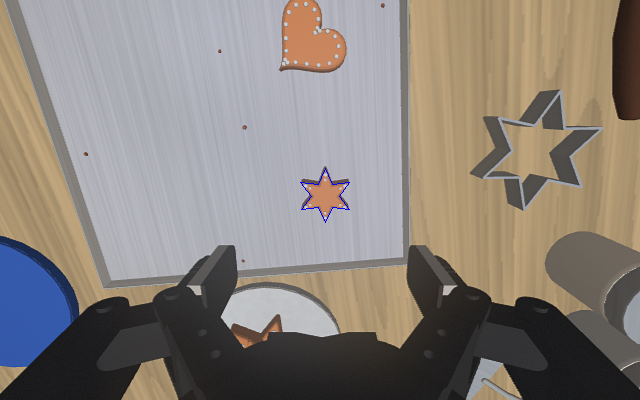

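Star48 is at (325,195), fit on its edges. The heart (315,40) is clear. Descending.

```bash
python3 -m handwheel '[{"grip":85,"tx":-1.2,"ty":15,"tz":0.8,"wx":0,"wy":0,"wz":0},{"grip":85,"tx":-1,"ty":22,"tz":0.8,"wx":0,"wy":0,"wz":0},{"grip":85,"tx":0,"ty":22,"tz":0,"wx":0,"wy":0,"wz":0},{"grip":85,"tx":0,"ty":16,"tz":0,"wx":0,"wy":0,"wz":0},{"grip":85,"tx":0,"ty":10,"tz":0,"wx":0,"wy":0,"wz":0},{"grip":85,"tx":0,"ty":0,"tz":0,"wx":0,"wy":0,"wz":0},{"grip":85,"tx":0,"ty":0,"tz":0,"wx":0,"wy":0,"wz":0}]'
python3 look.py 48 630.6 -132.8 3 w11
python3 -c "
from h import *
plan([630.6,-132.8,3],-9.7)"
```

```text
time_s: 24.53
eef_pos: [631.4, -132.6, 31.3]
ee_rot: [-0.456, 0.456, -0.541, 0.541]
force: [-0.2, 0.3, 1.1]
grip_width: 0.994
[ 6.31100e+02 -1.31776e+02  2.01250e+01  3.78000e-01]
pos [ 631.9 -132.6   32.1] tilt 0.1 jaw -9.7 xax [-0.17 -0.99  0.  ] grip 0.998 j6 -0.22 F [-0.3 -0.7  0.1] t 24.58
tool shift now [ 0.4 29.1 -1.3]
wy total -0.0005 alt 3.1411 shift after turn [ 0.4 29.1 -1.3]
```

View pics/w11.png

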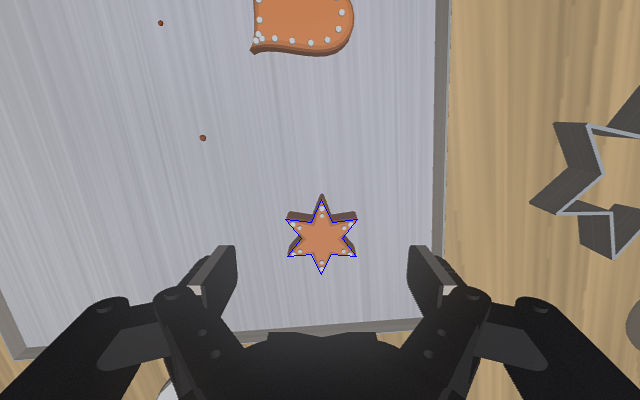

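```bash
python3 -m handwheel '[{"grip":85,"tx":-0.6,"ty":12,"tz":-0.4,"wx":0,"wy":0,"wz":0},{"grip":85,"tx":0,"ty":10,"tz":0,"wx":0,"wy":0,"wz":0},{"grip":85,"tx":0,"ty":5.5,"tz":0,"wx":0,"wy":0,"wz":0},{"grip":60,"tx":0,"ty":0,"tz":0,"wx":0,"wy":0,"wz":0},{"grip":31,"tx":0,"ty":0,"tz":0,"wx":0,"wy":0,"wz":0},{"grip":31,"tx":0,"ty":0,"tz":0,"wx":0,"wy":0,"wz":0},{"grip":31,"tx":0,"ty":0,"tz":0,"wx":0,"wy":0,"wz":0},{"grip":31,"tx":0,"ty":0,"tz":0,"wx":0,"wy":0,"wz":0},{"grip":31,"tx":0,"ty":0,"tz":0,"wx":0,"wy":0,"wz":0},{"grip":31,"tx":0,"ty":0,"tz":0,"wx":0,"wy":0,"wz":0}]' 30
python3 look.py 48 631 -132 3 w12
python3 -c "
from h import *
plan([544.2,-288.9,100],4.6)"
```

```text
time_s: 25.42
eef_pos: [631.5, -131.3, 4.1]
ee_rot: [-0.456, 0.456, -0.54, 0.541]
force: [-0.6, -0.3, 5.9]
grip_width: 0.456
[ 6.31146e+02 -1.31802e+02  2.02560e+01  4.13000e-01]
pos [ 631.5 -131.3    4.1] tilt 0.07 jaw -9.7 xax [-0.17 -0.99  0.  ] grip 0.457 j6 -0.22 F [-1.   0.7  5.8] t 25.47
tool shift now [170.  -95.9 -59.4]
wy total -0.2495 alt 2.8921 shift after turn [150.1 -95.9 -99.5]
```

View pics/w12.png

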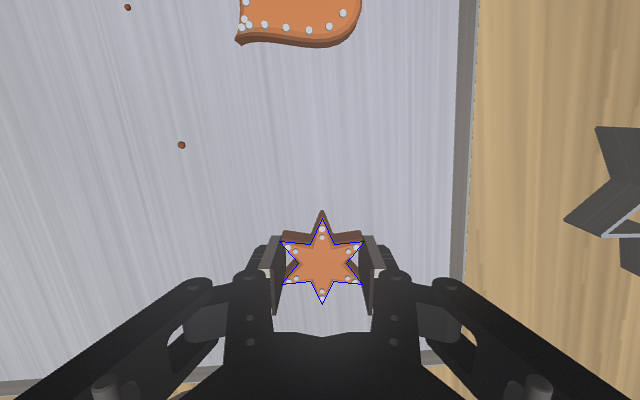

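Gripped (39 mm), centred at (322,262). Lift, turn 14°, carry.

```bash
python3 -m handwheel '[{"grip":31,"tx":0,"ty":-8,"tz":0,"wx":0,"wy":0,"wz":0},{"grip":31,"tx":0,"ty":-15,"tz":0,"wx":0,"wy":0,"wz":0},{"grip":31,"tx":0,"ty":-25,"tz":0,"wx":0,"wy":0,"wz":0},{"grip":31,"tx":0,"ty":-25,"tz":0,"wx":0,"wy":-0.083,"wz":0},{"grip":31,"tx":0,"ty":-25,"tz":0,"wx":0,"wy":-0.083,"wz":0},{"grip":31,"tx":0,"ty":-10,"tz":0,"wx":0,"wy":-0.083,"wz":0},{"grip":31,"tx":0,"ty":-3,"tz":0,"wx":0,"wy":0,"wz":0}]'
python3 -m handwheel '[{"grip":31,"tx":10,"ty":0,"tz":-7,"wx":0,"wy":0,"wz":0},{"grip":31,"tx":22,"ty":0,"tz":-15,"wx":0,"wy":0,"wz":0},{"grip":31,"tx":26,"ty":0,"tz":-17,"wx":0,"wy":0,"wz":0},{"grip":31,"tx":26,"ty":0,"tz":-17,"wx":0,"wy":0,"wz":0},{"grip":31,"tx":26,"ty":0,"tz":-17,"wx":0,"wy":0,"wz":0},{"grip":31,"tx":20,"ty":0,"tz":-14,"wx":0,"wy":0,"wz":0},{"grip":31,"tx":13,"ty":0,"tz":-8,"wx":0,"wy":0,"wz":0},{"grip":31,"tx":6,"ty":0,"tz":-4,"wx":0,"wy":0,"wz":0},{"grip":31,"tx":0,"ty":0,"tz":0,"wx":0,"wy":0,"wz":0},{"grip":31,"tx":0,"ty":0,"tz":0,"wx":0,"wy":0,"wz":0}]'
python3 -c "
from h import *
plan([544.2,-288.8,55.1],4.5)"
```

```text
time_s: 26.05
eef_pos: [631.9, -131.5, 117.2]
ee_rot: [0.521, -0.52, 0.478, -0.48]
force: [0.3, 0.3, -0.3]
grip_width: 0.457
time_s: 26.88
eef_pos: [544.5, -287.0, 114.0]
ee_rot: [0.52, -0.519, 0.48, -0.479]
force: [-0.1, 0.1, -0.1]
grip_width: 0.461
pos [ 544.5 -287.   114. ] tilt 0.05 jaw 4.5 xax [ 0.08 -1.   -0.  ] grip 0.461 j6 -0.75 F [-0.1  0.1 -0.1] t 26.88
tool shift now [ 1.9 58.8 -0.4]
wy total 0.0008 alt -3.1408 shift after turn [ 1.9 58.8 -0.4]
```

```bash
python3 -m handwheel '[{"grip":31,"tx":1,"ty":8,"tz":0,"wx":0,"wy":0,"wz":0},{"grip":31,"tx":0.6,"ty":14,"tz":-0.3,"wx":0,"wy":0,"wz":0},{"grip":31,"tx":0,"ty":13,"tz":0,"wx":0,"wy":0,"wz":0},{"grip":31,"tx":0,"ty":9,"tz":0,"wx":0,"wy":0,"wz":0},{"grip":31,"tx":0,"ty":6,"tz":0,"wx":0,"wy":0,"wz":0},{"grip":31,"tx":0,"ty":0,"tz":0,"wx":0,"wy":0,"wz":0},{"grip":31,"tx":0,"ty":0,"tz":0,"wx":0,"wy":0,"wz":0}]'
python3 b.py b5
```

```text
time_s: 27.47
eef_pos: [544.4, -288.9, 64.4]
ee_rot: [0.52, -0.52, 0.48, -0.48]
force: [0.1, -0.4, 0.0]
grip_width: 0.454
pos [ 544.5 -289.4   65.1] tilt 0.07 jaw 4.6 xax [ 0.08 -1.    0.  ] grip 0.455 j6 -0.76 F [-1.2  0.3 -0.2] t 27.62
tool shift now [-0.8 57.1 -0.3]
```

View pics/b5_wrist.png

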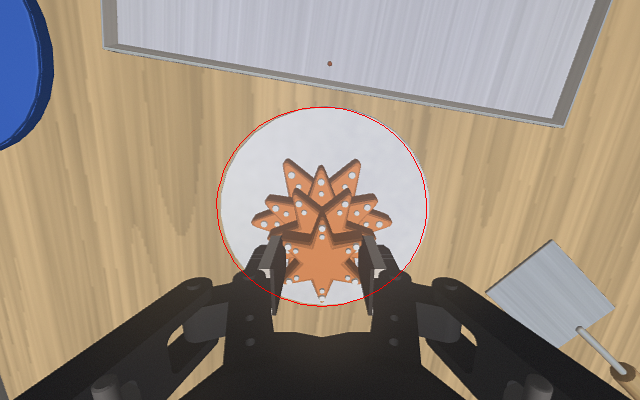

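Symmetric again: held point (322,213) midway between star64's points (297,192) and (345,192). Lower to contact.

```bash
python3 -m handwheel '[{"grip":31,"tx":-0.4,"ty":4,"tz":0,"wx":0,"wy":0,"wz":0},{"grip":31,"tx":0,"ty":3,"tz":0,"wx":0,"wy":0,"wz":0},{"grip":31,"tx":0,"ty":1.3,"tz":0,"wx":0,"wy":0,"wz":0},{"grip":31,"tx":0,"ty":0,"tz":0,"wx":0,"wy":0,"wz":0}]'
python3 -m handwheel '[{"grip":31,"tx":0,"ty":0.8,"tz":0,"wx":0,"wy":0,"wz":0},{"grip":31,"tx":0,"ty":0,"tz":0,"wx":0,"wy":0,"wz":0}]'
python3 -m handwheel '[{"grip":31,"tx":0,"ty":0.6,"tz":0,"wx":0,"wy":0,"wz":0},{"grip":31,"tx":0,"ty":0,"tz":0,"wx":0,"wy":0,"wz":0}]'
```

```text
time_s: 27.95
eef_pos: [543.9, -288.7, 55.6]
ee_rot: [-0.52, 0.52, -0.48, 0.479]
force: [-0.2, -0.4, -0.5]
grip_width: 0.452
time_s: 28.12
eef_pos: [544.1, -288.9, 55.3]
ee_rot: [0.52, -0.52, 0.48, -0.48]
force: [0.1, -0.4, -0.3]
grip_width: 0.452
time_s: 28.28
eef_pos: [544.2, -289.0, 55.2]
ee_rot: [-0.52, 0.52, -0.479, 0.48]
force: [-2.0, 1.2, 3.4]
grip_width: 0.452
```

```bash
python3 -m handwheel '[{"grip":46,"tx":0,"ty":0,"tz":0,"wx":0,"wy":0,"wz":0},{"grip":65,"tx":0,"ty":0,"tz":0,"wx":0,"wy":0,"wz":0},{"grip":85,"tx":0,"ty":0,"tz":0,"wx":0,"wy":0,"wz":0},{"grip":85,"tx":0,"ty":0,"tz":0,"wx":0,"wy":0,"wz":0},{"grip":85,"tx":0,"ty":-5,"tz":0,"wx":0,"wy":0,"wz":0},{"grip":85,"tx":0,"ty":-20,"tz":0,"wx":0,"wy":0,"wz":0},{"grip":85,"tx":0,"ty":-30,"tz":0,"wx":0,"wy":0,"wz":0},{"grip":85,"tx":0,"ty":-20,"tz":0,"wx":0,"wy":0,"wz":0},{"grip":85,"tx":0,"ty":-10,"tz":0,"wx":0,"wy":0,"wz":0},{"grip":85,"tx":0,"ty":0,"tz":0,"wx":0,"wy":0,"wz":0}]'
python3 -m handwheel '[{"grip":85,"tx":0,"ty":0,"tz":0,"wx":0,"wy":0,"wz":0},{"grip":85,"tx":0,"ty":0,"tz":0,"wx":0,"wy":0,"wz":0},{"grip":85,"tx":0,"ty":0,"tz":0,"wx":0,"wy":0,"wz":0},{"grip":85,"tx":0,"ty":0,"tz":0,"wx":0,"wy":0,"wz":0}]'
python3 stack.py w13 96,4.3,26 80,35,40 64,4.3,54 48,34.5,68
python3 - <<'E'
from h import *
c=eyes.capture("side"); u=proj(c,[[544,-289,30]])[0].astype(int)
im=c["pixels"][u[1]-60:u[1]+60,u[0]-80:u[0]+80,::-1]
cv2.imwrite("pics/s13.png",cv2.resize(im,None,fx=5,fy=5,interpolation=cv2.INTER_CUBIC))
t=eyes.capture("top"); cv2.imwrite("pics/t13.png",t["pixels"][:,:,::-1])
n,l,st,ce=cv2.connectedComponentsWithStats(orange(t))
for i in range(1,n):
  if st[i,4]>150 and 240<ce[i][0]<430: print(ce[i].round(1),back(t,ce[i],10)[0].round(1))
E
```

```text
time_s: 29.12
eef_pos: [544.9, -289.4, 142.1]
ee_rot: [0.52, -0.519, 0.478, -0.481]
force: [-0.3, 0.3, -0.1]
grip_width: 0.994
time_s: 29.45
eef_pos: [543.8, -288.6, 138.5]
ee_rot: [-0.519, 0.52, -0.48, 0.479]
force: [-0.3, -0.1, 0.8]
grip_width: 0.997
[332.8 129.2] [640.  -10.8  10. ]
```

View pics/w13.png

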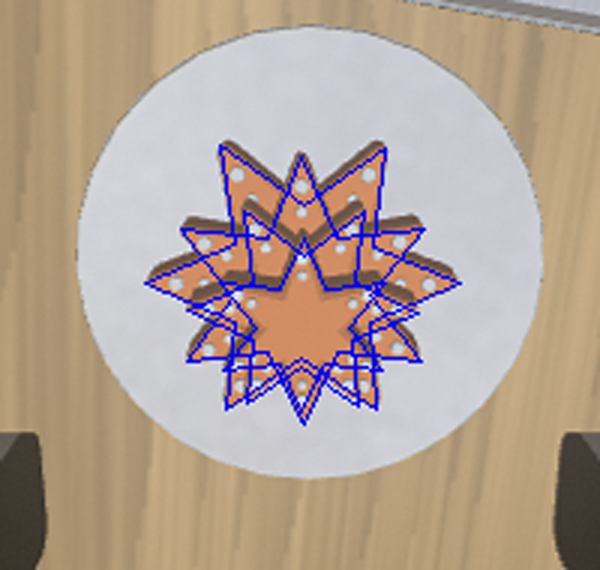

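View pics/s13.png

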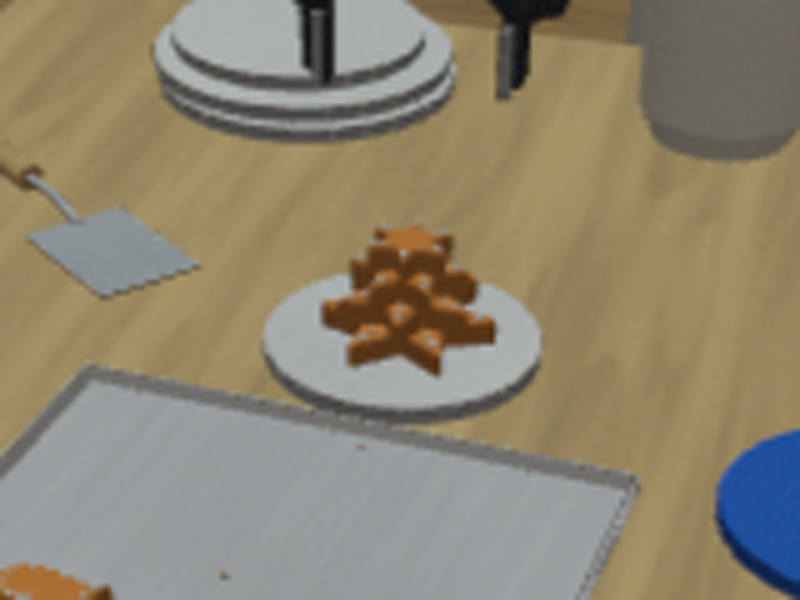

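The tree stands level with the points alternating; the heart moved less than 1 mm. The broken star didn't show in the top mask, so I'll check it in the side view before handing in.

```bash
python3 - <<'E'
from h import *
c=eyes.capture("side"); a=cv2.imread("pics/side0.png")[:,:,::-1].astype(int)
d=np.abs(c["pixels"].astype(int)-a).max(2)
for n,X in (("broken",[496,117,10]),("heart",[640,-11,10]),("star80 spot",[499,-5,10])):
    u=proj(c,[X])[0].astype(int); print(n,u,d[u[1]-15:u[1]+15,u[0]-20:u[0]+20].mean().round(1))
cv2.imwrite("pics/s14.png",c["pixels"][:,:,::-1])
E
```

```text
broken [295 252] 6.0
heart [251 201] 6.1
star80 spot [311 213] 54.1
```

View pics/s14.png

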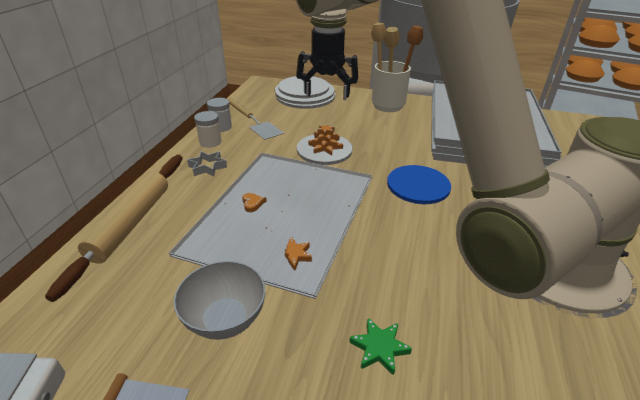

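The broken star (297,252) and the heart (254,202) lie where they did at the start. The tree stands at (325,140) and the gripper is clear of it. Handing in.

```bash
python3 -c "
from rig import ctrl
print(ctrl.finish_job())"
```

```text
the job is handed in; nothing more can be done
None
```

I stacked the four whole stars on the white cake board, largest at the bottom, each turned so its points lie over the notches below. I lowered each one until the wrist force showed contact, then released it. I handed the job in at about 30 s; no verdict was reported.

**Last checks:**
- **Stack:** in the last wrist view, the outlines predicted for all four stars matched the image to about 1–2 mm. Star96 fitted within about 3 mm of the board's centre. The side view shows the tree level, with the gripper clear of it.
- **Broken star and heart:** the side view shows both unmoved. From the top, the heart is within about 1 mm of where it lay.

**Checks that failed or disagreed:**
- One automatic circle fit of the board edge failed, so I used a ring overlay instead; it sat 1–2 mm off the board's edge.
- A top and a side camera fit of star96 on the board, taken with the arm still above it, matched poorly. They differed by up to about 3 mm, and I did not use them.
- The final top view did not detect the broken star (probably hidden by the arm), so I checked it from the side.

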